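# Set a bottle chute's guide roller to a gauge and lock it

## Task

Set the outlet of the sloping bottle chute with the wider of the two steel gauges: lay it flat in the lane along the rail with its lower end at the bottle stop, turn the bar-headed eccentric bolt until the guide roller just meets the gauge without pinching it, and swing the cam lock lever fully home. With the bolt locked, slide the gauge some 5 cm up the slope, still flat between rail and roller, to prove that it runs freely, then take it out and lay it flat on the worktop clear of the chute. Leave the narrower gauge and the bottles standing where they are.

Things in the scene. Friction and masses are not known exactly. Their poses are not given: they have to be found in the camera images.
- chute: Fixed aluminium bottle chute, 220 deep, 200 wide, 120 mm high. Origin on the worktop; x level toward its high end, y left looking that way. The deck rises 25 degrees toward +x. Deck frame: x up the slope, y left, z along the normal (leans 25 degrees toward -x), 0 on the deck, 60 mm above the origin. In it the bolt axis is at y -24 mm, the rail (lane's left side) at y +42 mm plus joint rail.
- rail_face (a point): On the rail's lane-side face at deck level, straight across from the bolt axis (66 mm off when joint rail is 0); axes those of the deck frame. Rail 25 mm high, from x -32 to +152 mm. The bottle stop, a steel plate 16 mm high across the lane, has its uphill face at x -30 mm. A lead-in plate 18 mm high stands past x 105 mm, 52 mm or more right of the rail.
- rail (a joint): Where the rail was set in its slots, m: 0 mid, + left (wider lane), at most 3 mm either way. Screwed fast; not to be moved.
- bolt_grip (a point): Middle of the bar that heads the eccentric bolt, on the bolt axis, 61 mm above the deck along its normal. The bar is upright steel, 54 long, 14 thick, 30 mm tall (46 to 76 mm above the deck). Below it a dark fluted brake drum 40 mm across, top 39 mm above the deck.
- bolt (a joint): Turn of the eccentric bolt, rad, 0 to 1.75, + counter-clockwise seen from above the deck; + closes the lane. The bar's length lies at (joint - 0.35) rad from deck x, counter-clockwise. Friction 0.08 N m: stays where left; clamped when the lock is home.
- roller_axis (a point): Axis of the black guide roller at deck level: 10 mm off the bolt axis in the direction (joint bolt - 1.10) rad from deck x, counter-clockwise. Roller 52 mm across, 2 to 25 mm above the deck, spins freely. Lane width = this point's distance from the rail face along deck y, less 26 mm.
- lock (a joint): Turn of the cam lock lever, rad: 0 fully home on its stop pin (arm pointing up the slope, cam wedged on the drum, bolt locked); + swings the knob clockwise to the right, up to 1.45 (free). Stiffens a little just before home (a few N at the knob); stays where left.
- lock_knob (a point): Middle of the lever's upright black knob, 18 mm across, 37 to 78 mm above the deck (this point 58 mm), axis along the deck's normal, 80 mm from the pivot.
- lock_pivot (a point): On the lever's pivot axis (along the deck's normal), 58 mm above the deck, 44 mm to the right of the bolt axis.
- gauge_wide: The gauge to use: loose steel bar 150 (x) by 40 (y) by 22 mm high, on top an upright dark fin 60 long, 14 thick, 22 to 62 mm above the underside, centred 15 mm toward +x. 0.2 to 0.4 kg. Origin: centre of the underside. In the lane (best with +x up the slope) its origin is at x +45 mm from point rail_face when its end is on the stop.
- gauge_narrow: Like it but 120 by 34 by 22 mm, for another bottle; to be left. Origin: centre of the underside. Either gauge may lie in either place.
- bottle_a: Amber glass bottle, 39 mm across, 87 mm tall, standing on the worktop; bystander. Origin: centre of its foot.
- bottle_b: Amber glass bottle, 39 mm across, 87 mm tall, standing on the worktop; bystander. Origin: centre of its foot.
Things that resemble listed ones, but are neither listed nor needed, are in the scene too. Leave any green or orange look-alike of the gauge_wide alone.

How it is judged:
By the outcome, as a careful person would: the job done as asked, in the order asked, and still so for the second after the job is handed in, with the robot touching nothing.
It also fails if it takes over 62 s, if anything falls off the work surface, if the arm or the gripper's body presses on something with over 40 N, if the wrist force passes 120 N, or if a joint passes its speed limit or range.

## Robot

A 7-joint arm with a two-finger parallel gripper is mounted at the origin on a cart in front of the work surface, level with it; the furniture and walls round the work are solid. World frame = base frame: x ahead of the robot, y to its left, z up, the work surface at z = 0. Lengths are in m, angles in degrees, forces in N, time in s.
With the tool pointing down it reaches from about 0.425 to 0.875 m from the base axis. Payload 4.7 kg.
Tool frame: the origin (TCP) lies midway between the tips of the shut fingers; the grasp point (between the pads) lies 19 mm behind it; z points along the fingers, y is the line along which they close (so a half turn about z gives the same grasp; the last joint's range is limited). The gripper opens to 87 mm and grips with 3 to 60 N. Pads are 19 mm wide; open, the fingers measure 117 mm over their backs; the gripper's body (75 mm by 190 mm) begins 51 mm behind the grasp point.
Start: joints at [-74.135, 18.392, -4.016, 83.108, 1.295, 78.541, -3.26], TCP at [0.169, 0.628, 0.223] pointing down, gripper open.
Joint ranges: [-163.93, 163.93], [-17.29, 119.83], [-79.2, 71.16], [3.27, 140.29], [-89.18, 269.18], [5.43, 117.66], [-154.24, 154.24]. Speed limits (degrees/s): [147.25, 147.25, 180, 180, 180, 180, 180].

## Interface

Orientations are given as [roll, pitch, yaw] about the fixed x, y, z axes, in that order (R = Rz(yaw) Ry(pitch) Rx(roll)).
In Python, from cell import env gives the robot as it stands.
- The arm moves only by the tool step_arm, never from a script. Its argument "moves" is a list of rows, each an object with "dp": the shift along the tool's x, y, z in mm, a list of three; "dr": the turn, a rotation vector about the tool's x, y, z in rad, a list of three; "fingers": the closure, from 0 (fully open) to 1 (shut). In form: [{"dp": [dx, dy, dz], "dr": [ax, ay, az], "fingers": fingers}, ...]. A call has exactly 5 rows; each row shifts and turns the commanded pose from where the row before left it, along the tool's axes as they then stand; what a row does not reach is not made up. A row lasts 1/8 s, in which the tool goes at most 62.5 mm and 10.7 degrees, less where a joint would pass 70% of its speed; a pose out of reach is approached as far as the arm can. A call with a gripper value outside its range is refused whole. The fingers move at their own pace and stop on an object; "squeeze" is the grip in N (left out, the last holds). Time passes only in rows, so rows that do not move let the fingers close, or fill a call up. It gives the time, the measured TCP pose, the force, the opening and the grip force at its end, in the units of the state.
- env.get_obs(): the state, without advancing time (a new reading comes with each control period).
- env.read_camera(name): name is "side" or "top" or "wrist"; returns the picture (400x640x3 uint8, red, green, blue); there is no depth.
- env.camera_model(name): a dict with "fx", "fy", "cx", "cy" (pixels), "k1" (the pictures are not rectified: a ray, as slopes to the right and down, at radius r is drawn at 1 + k1 r^2 times it, then the intrinsics apply), "R" (3x3) and "t" (3): a world point X has camera coordinates R X + t. Camera axes: x right, y down, z forward; pixel columns grow to the right and rows downward; lengths in m; the calibration is good to about 2 mm. A picture is of the moment at which its call begins: read the wrist's pose just before it. camera_model takes no time and is no camera call; for the wrist camera it gives the pose at the moment of the call.
- env.sign_off(): hands the job in; it is judged then, once.
The state is a dict: "time_s": time; "qpos": joint angles; "joint_velocities": joint speeds; "effort": joint torques, N m; "tool_pos": TCP position; "tool_rot": TCP orientation; "force": force on the tool from outside, world axes, zero at the start; "wrist_torque": the same for the moment, N m; "grip_width": finger opening in m; "grasp_force": force on a finger pad.
Only numpy, scipy, OpenCV 4.12 (cv2) and the standard library are available. Lean on these libraries where they do the work, as an engineer would, in place of code of your own. Each camera call takes 0.05 s, during which the arm holds its last target. There are 200 camera calls.

## Working session

There is one attempt and no reset: what is moved stays moved. The work goes in short steps, Python scripts to look and compute and a tool call to move; the robot and the scene stay as the last step left them, time stands still between calls to the robot, and variables do not carry over. Pictures are saved under pics/ and viewed, at most 10 in all, crops included, and the job is handed in when it is done.

Besides the shell and the picture viewer there is one more tool, called after "Emit:" as name([rows], argument=value, ...), one row to a line, values as JSON. step_arm: Moves the arm, as the interface text tells. Its arguments: {"type":"object","properties":{"moves":{"type":"array","items":{"type":"object","properties":{"dp":{"type":"array","items":{"type":"number"}},"dr":{"type":"array","items":{"type":"number"}},"fingers":{"type":"number"}}}},"squeeze":{"type":"number"}},"required":["moves"]}

```bash
mkdir -p pics; ls; python3 - <<'E'
from cell import env
import cv2,numpy as np
for n in("side","top","wrist"):
    m=env.camera_model(n); im=env.read_camera(n); cv2.imwrite(f"pics/{n}0.png",im[:,:,::-1])
    print(n,{k:np.round(v,3).tolist() for k,v in m.items()})
s=np.vstack([cv2.imread("pics/top0.png")])
print(env.get_obs())
E
```

```text
pics
side {'fx': 503.378, 'fy': 503.378, 'cx': 319.367, 'cy': 199.868, 'k1': -0.139, 'R': [[0.996, -0.089, 0.023], [-0.016, -0.418, -0.908], [0.09, 0.904, -0.418]], 't': [-0.572, 0.056, 1.563]}
top {'fx': 411.193, 'fy': 411.193, 'cx': 321.959, 'cy': 195.36, 'k1': -0.085, 'R': [[-0.003, -1.0, -0.011], [-0.99, 0.004, -0.142], [0.142, 0.011, -0.99]], 't': [-0.116, 0.577, 1.142]}
wrist {'fx': 322.504, 'fy': 322.504, 'cx': 319.666, 'cy': 199.763, 'k1': -0.028, 'R': [[0.26, 0.966, -0.003], [0.925, -0.248, 0.289], [0.278, -0.077, -0.957]], 't': [-0.649, -0.035, 0.391]}
{'time_s': 0.15, 'qpos': array([-74.13465219,  18.42900019,  -4.01730293,  83.15946567,
         1.29425815,  78.54051872,  -3.26142296]), 'joint_velocities': array([-0.01763355, -0.17056331, -0.089627  , -0.19546143,  0.04422582,
       -0.07304615, -0.05756854]), 'effort': array([-4.21079483e-05, -4.91795504e+01, -4.04545907e-01, -3.12881005e+01,
       -6.39024004e-02,  4.04061901e-02,  1.15811340e-04]), 'tool_pos': array([0.16877524, 0.62726937, 0.22171101]), 'tool_rot': array([-1.79916199e+02,  3.79880324e-03,  1.64944172e+02]), 'force': array([ 0.20940892,  0.08295262, -0.03897412]), 'wrist_torque': array([-0.02469893, -0.00068532,  0.00877798]), 'grasp_force': 0.0, 'grip_width': 0.08709568308351179}
```

View pics/top0.png

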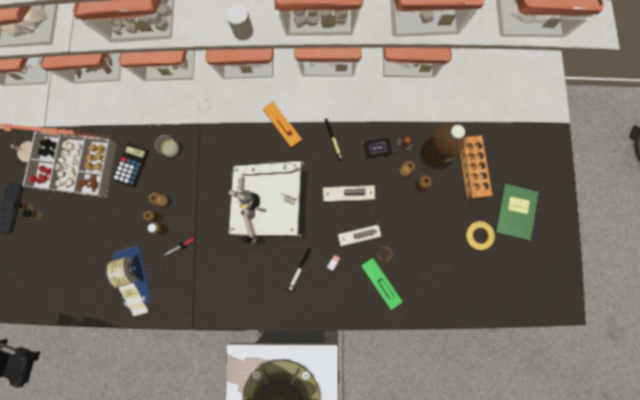

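View pics/side0.png

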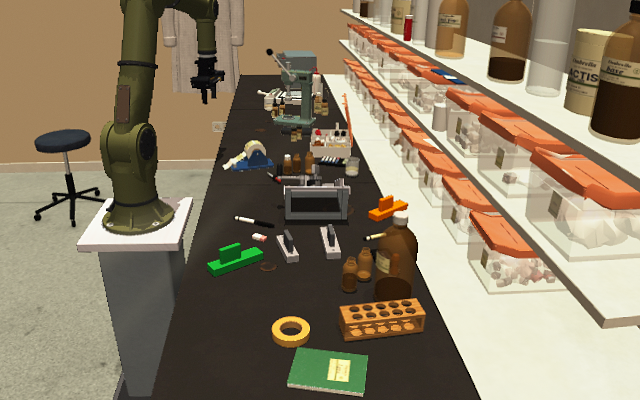

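```bash
cat > h.py <<'E'
from cell import env
import cv2,numpy as np
from scipy.spatial.transform import Rotation as Ro
def ray(m,uv):
    uv=np.asarray(uv,float); K=np.array([[m["fx"],0,m["cx"]],[0,m["fy"],m["cy"]],[0,0,1]])
    p=cv2.undistortPoints(uv.reshape(-1,1,2),K,np.array([m["k1"],0,0,0.]))[:,0]
    d=np.c_[p,np.ones(len(p))]@np.array(m["R"]); o=-np.array(m["R"]).T@np.array(m["t"])
    return o,d
def onz(m,uv,z=0.,n=(0,0,1)):
    o,d=ray(m,uv); n=np.array(n,float); return o+d*((z-o@n)/(d@n))[:,None]
def proj(m,X):
    c=np.atleast_2d(X)@np.array(m["R"]).T+np.array(m["t"]); s=c[:,:2]/c[:,2:]
    s=s*(1+m["k1"]*(s**2).sum(1))[:,None]
    return s*m["fx"]+[m["cx"],m["cy"]]
def pose():
    o=env.get_obs(); return np.array(o["tool_pos"]),Ro.from_euler("xyz",o["tool_rot"],degrees=True)
def go(p,R,cur=None):
    """total tool-frame shift (mm, in the current tool axes) and rotvec to reach p,R"""
    p0,R0=cur or pose(); dp=R0.inv().apply(np.array(p)-p0)*1e3; rv=(R0.inv()*R).as_rotvec()
    n=max(np.linalg.norm(dp)/60,np.degrees(np.linalg.norm(rv))/10.5); N=int(np.ceil(n))
    N=-(-N//5)*5 or 5
    print("N",N,"total dp",dp.round(1),"rv",rv.round(4))
    S=[(p0+(np.array(p)-p0)*k/N, R0*Ro.from_rotvec(rv*k/N)) for k in range(N+1)]
    for a,b in zip(S,S[1:]): print('  dp',a[1].inv().apply((b[0]-a[0])*1e3).round(1).tolist(),'dr',(rv/N).round(4).tolist()); 
def grab(n,name=None):
    m=env.camera_model(n); im=env.read_camera(n)
    if name: cv2.imwrite(f"pics/{name}.png",im[:,:,::-1])
    return m,im
E
python3 - <<'E'
from h import *
m=env.camera_model("top")
for n,uv,z in(("chute",(265,200),.06),("gL",(349,193),.022),("gS",(360,235),.022),("knob",(250,240),.1)): print(n,onz(m,[uv],z).round(3))
im=cv2.imread("pics/top0.png"); a=cv2.resize(im[145:260,215:400],(800,497),interpolation=cv2.INTER_CUBIC); cv2.imwrite("pics/c1.png",a)
w=env.camera_model("wrist"); p,R=pose(); c=-w["R"].T@w["t"]; print("cam in tool",R.inv().apply(c-p), (R.inv().as_matrix()@w["R"].T).round(3))
T=Ro.from_euler("xyz",[180,0,164.9],degrees=True)
# hover to see chute and gauges
for tz in (0.3,): go([.42,.0,.33],Ro.from_euler("xyz",[180,0,90],degrees=True))
E
```

```text
chute [[0.561 0.043 0.06 ]]
gL [[ 0.585 -0.197  0.022]]
gS [[ 0.463 -0.227  0.022]]
knob [[0.447 0.076 0.1  ]]
cam in tool [ 0.07955707  0.00037975 -0.16124752] [[ 0.    -0.957 -0.289]
 [ 1.     0.    -0.001]
 [ 0.001 -0.289  0.957]]
N 15 total dp [-405.5 -540.6 -107.5] rv [-1.200e-03  1.000e-03  1.308e+00]
  dp [-27.0, -36.0, -7.2] dr [-0.0001, 0.0001, 0.0872]
  dp [-30.1, -33.6, -7.2] dr [-0.0001, 0.0001, 0.0872]
  dp [-32.9, -30.8, -7.2] dr [-0.0001, 0.0001, 0.0872]
  dp [-35.4, -27.8, -7.2] dr [-0.0001, 0.0001, 0.0872]
  dp [-37.7, -24.6, -7.2] dr [-0.0001, 0.0001, 0.0872]
  dp [-39.7, -21.3, -7.2] dr [-0.0001, 0.0001, 0.0872]
  dp [-41.4, -17.7, -7.2] dr [-0.0001, 0.0001, 0.0872]
  dp [-42.8, -14.0, -7.2] dr [-0.0001, 0.0001, 0.0872]
  dp [-43.9, -10.3, -7.2] dr [-0.0001, 0.0001, 0.0872]
  dp [-44.6, -6.4, -7.2] dr [-0.0001, 0.0001, 0.0872]
  dp [-45.0, -2.5, -7.2] dr [-0.0001, 0.0001, 0.0872]
  dp [-45.0, 1.4, -7.2] dr [-0.0001, 0.0001, 0.0872]
  dp [-44.7, 5.4, -7.2] dr [-0.0001, 0.0001, 0.0872]
  dp [-44.1, 9.2, -7.2] dr [-0.0001, 0.0001, 0.0872]
  dp [-43.1, 13.0, -7.2] dr [-0.0001, 0.0001, 0.0872]
```

View pics/c1.png

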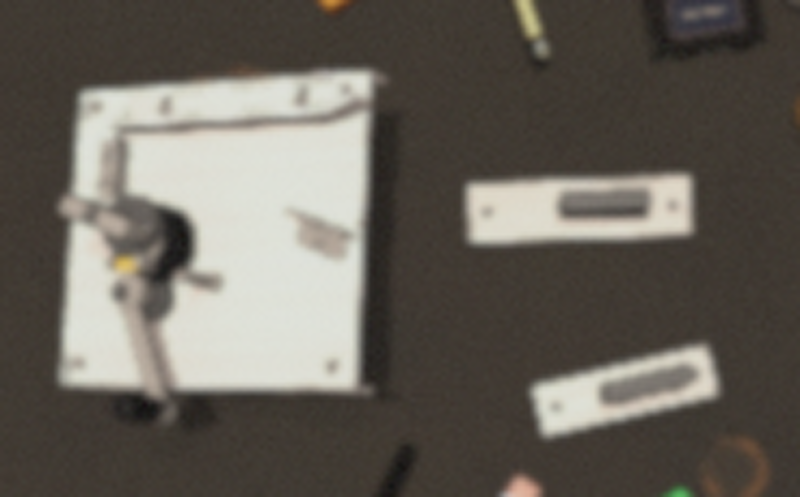

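```bash
python3 - <<'E'
from h import *
go([.54,-.03,.30],Ro.from_euler("xyz",[180,0,90],degrees=True))
E
```

```text
N 15 total dp [-529.2 -538.4  -77.5] rv [-1.200e-03  1.000e-03  1.308e+00]
  dp [-35.3, -35.9, -5.2] dr [-0.0001, 0.0001, 0.0872]
  dp [-38.3, -32.7, -5.2] dr [-0.0001, 0.0001, 0.0872]
  dp [-41.0, -29.2, -5.2] dr [-0.0001, 0.0001, 0.0872]
  dp [-43.4, -25.5, -5.2] dr [-0.0001, 0.0001, 0.0872]
  dp [-45.4, -21.7, -5.2] dr [-0.0001, 0.0001, 0.0872]
  dp [-47.1, -17.6, -5.2] dr [-0.0001, 0.0001, 0.0872]
  dp [-48.5, -13.5, -5.2] dr [-0.0001, 0.0001, 0.0872]
  dp [-49.5, -9.2, -5.2] dr [-0.0001, 0.0001, 0.0872]
  dp [-50.1, -4.8, -5.2] dr [-0.0001, 0.0001, 0.0872]
  dp [-50.3, -0.5, -5.2] dr [-0.0001, 0.0001, 0.0872]
  dp [-50.2, 3.9, -5.2] dr [-0.0001, 0.0001, 0.0872]
  dp [-49.6, 8.3, -5.2] dr [-0.0001, 0.0001, 0.0872]
  dp [-48.7, 12.6, -5.2] dr [-0.0001, 0.0001, 0.0872]
  dp [-47.4, 16.8, -5.2] dr [-0.0001, 0.0001, 0.0872]
  dp [-45.8, 20.8, -5.2] dr [-0.0001, 0.0001, 0.0872]
```

Emit:
step_arm([
  {"dp": [-35,-36,-5],"dr": [0,0,0.087],"fingers": 0},
  {"dp": [-38,-33,-5],"dr": [0,0,0.087],"fingers": 0},
  {"dp": [-41,-29,-5],"dr": [0,0,0.087],"fingers": 0},
  {"dp": [-43,-25,-5],"dr": [0,0,0.087],"fingers": 0},
  {"dp": [-45,-22,-5],"dr": [0,0,0.087],"fingers": 0},
])

```text
time_s: 0.78
tool_pos: [0.2922, 0.4075, 0.2475]
tool_rot: [-180.0, 0.0, 139.9]
force: [0.4, 0.6, -1.1]
grip_width: 0.0872
grasp_force: 0.0
```

Emit:
step_arm([
  {"dp": [-47,-18,-5],"dr": [0,0,0.087],"fingers": 0},
  {"dp": [-48,-13,-5],"dr": [0,0,0.087],"fingers": 0},
  {"dp": [-49,-9,-5],"dr": [0,0,0.087],"fingers": 0},
  {"dp": [-50,-5,-5],"dr": [0,0,0.087],"fingers": 0},
  {"dp": [-50,0,-5],"dr": [0,0,0.087],"fingers": 0},
])

```text
time_s: 1.4
tool_pos: [0.4156, 0.1901, 0.2727]
tool_rot: [180.0, -0.0, 114.9]
force: [0.7, 0.4, 0.3]
grip_width: 0.0873
grasp_force: 0.0
```

Emit:
step_arm([
  {"dp": [-50,4,-5],"dr": [0,0,0.087],"fingers": 0},
  {"dp": [-50,8,-5],"dr": [0,0,0.087],"fingers": 0},
  {"dp": [-49,13,-5],"dr": [0,0,0.087],"fingers": 0},
  {"dp": [-47,17,-5],"dr": [0,0,0.087],"fingers": 0},
  {"dp": [-46,21,-5],"dr": [0,0,0.087],"fingers": 0},
])

```text
time_s: 2.02
tool_pos: [0.5405, -0.0285, 0.2977]
tool_rot: [180.0, -0.0, 90.0]
force: [0.3, 0.8, -0.5]
grip_width: 0.0868
grasp_force: 0.0
```

```bash
python3 - <<'E'
from h import *
import pickle
m,im=grab("wrist","w1"); pickle.dump((m,im),open("w1.pkl","wb"))
E
```

```text
(no output)
```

View pics/w1.png

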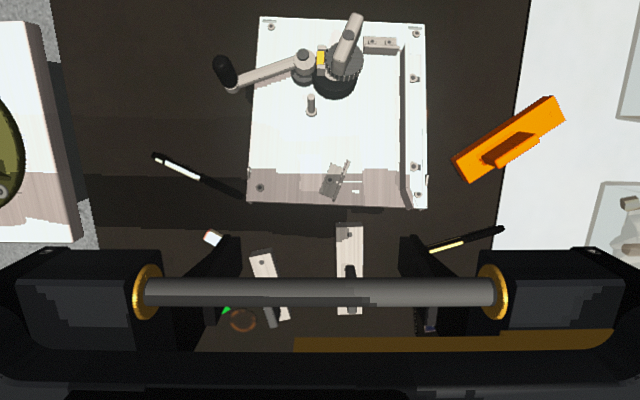

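```bash
cat > fit.py <<'E'
from h import *
import pickle
from scipy.optimize import least_squares
m,im=pickle.load(open("w1.pkl","rb")); g=im.min(2)
top=cv2.imread("pics/top0.png"); mt=env.camera_model("top")
print("gauges top")
t=top[145:260,215:400].min(2); n,l,s,c=cv2.connectedComponentsWithStats((t>105).astype(np.uint8))
for i in range(1,n):
    if s[i,4]>300:
        ct=cv2.findContours((l==i).astype(np.uint8),0,2)[0][0][:,0]+[215,145]
        W=onz(mt,ct.astype(float),.022)[:,:2]*1e3; r=cv2.minAreaRect(W.astype(np.float32)); print(s[i,4],c[i]+[215,145],np.round(r[0],1),np.round(r[1],1),round(r[2],1))
q=cv2.findContours((g[:230]>105).astype(np.uint8),0,2)[0]; q=max([a for a in q if 240<a[:,0,0].mean()<440],key=cv2.contourArea)
h=cv2.approxPolyDP(cv2.convexHull(q),6,True)[:,0]; print(h.tolist())
E
python3 fit.py; python3 - <<'E'
import cv2
im=cv2.imread("pics/w1.png")[0:215,205:445]; cv2.imwrite("pics/c2.png",cv2.resize(im,None,fx=2.75,fy=2.75,interpolation=cv2.INTER_CUBIC))
E
```

```text
gauges top
4703 [266.00446523 198.8031044 ] [571.4  49.7] [220.9 212.3] 0.2
725 [348.03724138 192.98482759] [ 585.5 -195.7] [ 44.2 150.8] 1.8
562 [358.9519573  234.97508897] [ 463.  -224.4] [ 38.  123.4] 13.2
[[424, 24], [426, 208], [246, 200], [226, 88], [260, 16], [356, 13]]
```

View pics/c2.png

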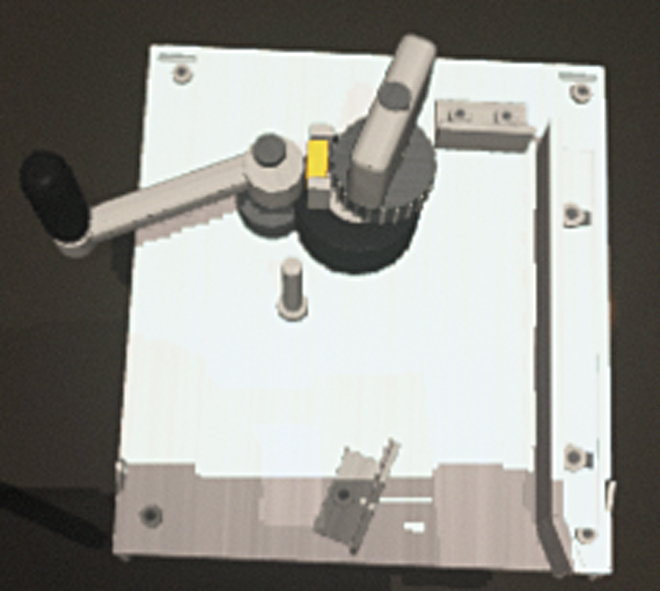

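```bash
cat > fit2.py <<'E'
from h import *
import pickle
from scipy.optimize import least_squares
m,_=pickle.load(open("w1.pkl","rb"))
c25,s25=np.cos(np.radians(25)),np.sin(np.radians(25))
def frame(P):  # deck frame -> world : origin, matrix columns
    x,y,th=P[:3]; C=Ro.from_euler("z",th).as_matrix(); A=C@np.array([[c25,0,-s25],[0,1,0],[s25,0,c25]])
    return np.array([x,y,.06]),A
L=.11/c25
def pts(P):
    b,r=P[3:5]
    D=[(-L,.1,0),(-L,-.1,0),(L,.1,0),(L,-.1,0),(b,-.024,.077)]
    return np.array(D)
obs=np.array([(605,66),(150,45),(610,572),(112,553),(396,95)])/2.75+[205,0]
railb=np.array([(538,200),(537,350),(536,500)])/2.75+[205,0]; railt=np.array([(550,200),(551,350),(552,480)])/2.75+[205,0]
stopb=np.array([(445,148),(520,151)])/2.75+[205,0]; stopt=np.array([(445,129),(520,132)])/2.75+[205,0]
def ondeck(P,uv,z):
    o,A=frame(P); return (onz(m,uv,A[:,2]@o+z,A[:,2])-o)@A
def res(P):
    o,A=frame(P); e=(proj(m,pts(P)@A.T+o)-obs).ravel()*.0014
    return np.r_[e,ondeck(P,railb,0)[:,1]-.042-P[4],ondeck(P,railt,.025)[:,1]-.042-P[4],ondeck(P,stopb,0)[:,0]-P[3]+.030,ondeck(P,stopt,.016)[:,0]-P[3]+.030]
if __name__=="__main__":
    s=least_squares(res,[.56,.05,-np.pi/2,-.06,0]); P=s.x; print(P.round(4),(s.fun*1e3).round(1)); np.save("P.npy",P)
    o,A=frame(P)
    for n,uv,z in(("bar ends",[(415,42),(368,195)],.076),("knob top",[(42,163)],.078),("pivot cap",[(270,150)],.072)):
        d=ondeck(P,np.array(uv)/2.75+[205,0],z); print(n,(d-[P[3],0,0]).round(4)[:,:2])
        if n[0]=='b': e=d[1]-d[0]; print("j",np.arctan2(e[1],e[0])+.35)
        if n[0]=='k': e=d[0]-[P[3],-.068,0]; print("lock",-np.arctan2(e[1],e[0]))
E
python3 fit2.py
```

```text
[ 0.5713  0.0458 -1.6341 -0.0413  0.0237] [  5.1  -1.8  14.9  -7.5   1.2   8.1   9.5   2.8 -24.7  -2.5  -0.3   0.5
   1.4  -1.9  -0.5   0.8  -0.5  -1.8   1.   -0.2]
bar ends [[-0.0219 -0.0006]
 [ 0.0393 -0.0147]]
j 0.12348267685901579
knob top [[ 0.0364 -0.1282]]
lock 1.0270404912966402
pivot cap [[ 0.0222 -0.0502]]
```

```bash
sed -i 's/D=\[.*/Lm,Lp=P[5:7]; D=[(Lm,.1,0),(Lm,-.1,0),(Lp,.1,0),(Lp,-.1,0),(b,-.024,.077)]/; s/b,r=P\[3:5\]/b,r=0,P[4]/; s/return np.r_\[e/P=P*[1,1,1,0,1,1,1]; return np.r_[e,(P[4])*.1/; s/-np.pi\/2,-.06,0\]/-np.pi\/2,0,0,-.09,.15]/' fit2.py; sed -i 's/P=s.x;/P=s.x; P[3]=0;/' fit2.py; python3 fit2.py
```

```text
[ 0.5726  0.0802 -1.6342  0.      0.0205 -0.0738  0.1502] [ 10.1   3.7  10.2  -2.7   6.7   3.3   5.3  -2.7 -25.4  -3.    2.   -0.1
   0.7   1.5  -2.   -0.6   0.7  -1.2  -2.4   0.7  -0.5]
bar ends [[-0.0205 -0.0013]
 [ 0.0376 -0.0147]]
j 0.12362882962732485
knob top [[ 0.035  -0.1224]]
lock 0.9997618396675072
pivot cap [[ 0.0212 -0.0484]]
```

```bash
sed -i 's/D=\[.*/D=[(Lm,.1+P[7],0),(Lm,-.1+P[7],0),(Lp,.1+P[7],0),(Lp,-.1+P[7],0),(b,-.024,.078),(b,-.068,P[8])]/; s/Lm,Lp=P\[5:7\];/Lm,Lp=P[5:7];/; s/P=P\*\[1,1,1,0,1,1,1\]/P=P*[1,1,1,0,1,1,1,1,1]/; s/(396,95)\]/(396,95),(270,150)]/; s/-.09,.15\]/-.09,.15,0,.07]/' fit2.py; python3 fit2.py
```

```text
[ 5.9030e-01  7.9000e-02 -1.6115e+00  0.0000e+00  1.5000e-03 -7.4500e-02
  1.4960e-01 -2.5500e-02  4.1600e-02] [-0.2  0.2 -0.5 -0.2  1.2  0.2 -0.6 -0.2  0.3 -1.1 -0.2  0.   0.2  1.2
  0.6  0.1 -0.7 -0.7 -0.4 -1.2 -1.5  0.6  0.3]
bar ends [[-0.0212 -0.0179]
 [ 0.0366 -0.0325]]
j 0.10285354280467207
knob top [[ 0.0311 -0.1406]]
lock 1.1658295182411786
pivot cap [[ 0.0193 -0.0659]]
```

```bash
cat >> h.py <<'E'
P=None
def deckR():
    from fit2 import frame
    return frame(np.load("P.npy"))
def deck_pose(x,y,z,ang=0.):
    """tool pose with TCP at deck x,y,z; tool x = -deck x turned ang ccw about normal"""
    o,A=deckR(); Rm=np.c_[-A[:,0],A[:,1],-A[:,2]]
    return o+A@np.array([x,y,z]), Ro.from_rotvec(A[:,2]*ang)*Ro.from_matrix(Rm)
E
python3 - <<'E'
from h import *
R=Ro.from_euler("xyz",[180,0,91.8],degrees=True)
go([.5876,-.199,.12],R)
o,A=deckR(); print(o+A@[0.048,.0235,.028], deck_pose(.048,.0235,.028)[1].as_euler("xyz",degrees=True))
E
```

```text
N 5 total dp [-161.    45.9  179.4] rv [ 0.0037  0.0055 -0.0424]
  dp [-32.2, 9.2, 35.9] dr [0.0007, 0.0011, -0.0085]
  dp [-32.3, 8.9, 35.8] dr [0.0007, 0.0011, -0.0085]
  dp [-32.4, 8.7, 35.8] dr [0.0007, 0.0011, -0.0085]
  dp [-32.5, 8.4, 35.8] dr [0.0007, 0.0011, -0.0085]
  dp [-32.6, 8.2, 35.7] dr [0.0007, 0.0011, -0.0085]
[0.61252704 0.04637472 0.10566229] [180.          25.          87.66727972]
```

Emit:
step_arm([
  {"dp": [-32,9,36],"dr": [0,0,-0.008],"fingers": 0},
  {"dp": [-32,9,36],"dr": [0,0,-0.008],"fingers": 0},
  {"dp": [-32,9,36],"dr": [0,0,-0.008],"fingers": 0},
  {"dp": [-33,9,36],"dr": [0,0,-0.008],"fingers": 0.3},
  {"dp": [-32,9,35],"dr": [0,0,-0.008],"fingers": 0.3},
])

```text
time_s: 2.7
tool_pos: [0.5882, -0.1878, 0.1171]
tool_rot: [-180.0, -0.0, 92.5]
force: [0.1, 0.7, -0.1]
grip_width: 0.0744
grasp_force: 0.0
```

```bash
python3 - <<'E'
from h import *
R=Ro.from_euler("xyz",[180,0,91.8],degrees=True)
print(pose()[0]); go([.5876,-.199,.030],R)
E
```

```text
[ 0.5881851  -0.18775148  0.11709741]
N 5 total dp [-11.2  -1.1  87.1] rv [-0.0003 -0.0004  0.0125]
  dp [-2.2, -0.2, 17.4] dr [-0.0001, -0.0001, 0.0025]
  dp [-2.2, -0.2, 17.4] dr [-0.0001, -0.0001, 0.0025]
  dp [-2.2, -0.2, 17.4] dr [-0.0001, -0.0001, 0.0025]
  dp [-2.2, -0.2, 17.4] dr [-0.0001, -0.0001, 0.0025]
  dp [-2.2, -0.2, 17.4] dr [-0.0001, -0.0001, 0.0025]
```

Emit:
step_arm([
  {"dp": [0,0,20],"dr": [0,0,0],"fingers": 0.3},
  {"dp": [0,0,25],"dr": [0,0,0],"fingers": 0.3},
  {"dp": [0,0,25],"dr": [0,0,0],"fingers": 0.3},
  {"dp": [0,0,17],"dr": [0,0,0],"fingers": 0.3},
  {"dp": [0,0,0],"dr": [0,0,0],"fingers": 0.3},
])

```text
time_s: 3.32
tool_pos: [0.5873, -0.186, 0.0304]
tool_rot: [-179.9, -0.1, 92.5]
force: [-0.5, -0.2, -0.2]
grip_width: 0.0608
grasp_force: 0.0
```

```bash
python3 - <<'E'
from h import *
print(env.get_obs()["tool_pos"],env.get_obs()["tool_rot"])
m,im=grab("side"); cv2.imwrite("pics/s2.png",cv2.resize(im[200:300,230:400,::-1],None,fx=4,fy=4,interpolation=cv2.INTER_CUBIC))
print(env.get_obs()["tool_pos"])
E
```

```text
[ 0.58731953 -0.18600093  0.03044279] [-1.79871435e+02 -6.13742246e-02  9.25176841e+01]
[ 0.58820149 -0.18661855  0.03160558]
```

View pics/s2.png

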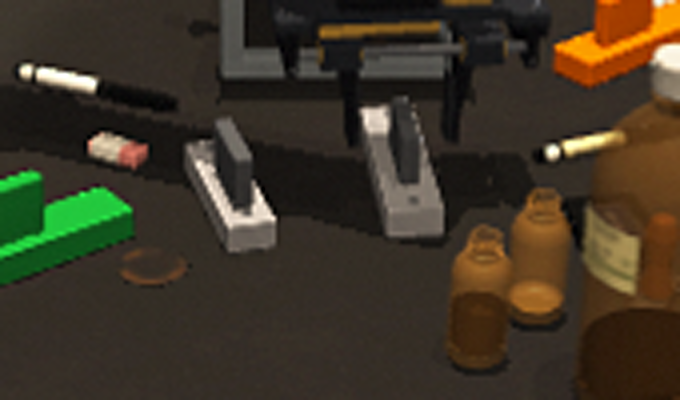

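Emit:
step_arm([
  {"dp": [-6,0,0],"dr": [0,0,0.012],"fingers": 0.3},
  {"dp": [-6,0,0],"dr": [0,0,0],"fingers": 0.6},
  {"dp": [0,0,0],"dr": [0,0,0],"fingers": 1},
  {"dp": [0,0,0],"dr": [0,0,0],"fingers": 1},
  {"dp": [0,0,0],"dr": [0,0,0],"fingers": 1},
], squeeze=40)

```text
time_s: 4.0
tool_pos: [0.5886, -0.199, 0.0316]
tool_rot: [180.0, -0.0, 91.8]
force: [0.4, 0.6, -0.1]
grip_width: 0.0286
grasp_force: 0.0
```

```bash
python3 - <<'E'
from h import *
print(env.get_obs())
E
```

```text
{'time_s': 4.0, 'qpos': array([-14.49199818,  28.15143587,  38.70343182, 100.03364009,
       -20.16593014,  58.93187076,  33.27457243]), 'joint_velocities': array([-0.17046874,  0.0604437 , -0.07478231, -0.03977783, -0.0154801 ,
       -0.10059429,  0.04566354]), 'effort': array([ 1.16898639e-01, -4.51596022e+01,  9.70423043e+00, -2.56546265e+01,
       -1.98935706e-02,  7.12654972e-02, -3.44128666e-04]), 'tool_pos': array([ 0.58862264, -0.19896811,  0.03155335]), 'tool_rot': array([ 1.79998345e+02, -1.71553609e-02,  9.17935370e+01]), 'force': array([ 0.37203743,  0.56737064, -0.13435547]), 'wrist_torque': array([-0.10200907,  0.05101382,  0.03628464]), 'grasp_force': 0.0, 'grip_width': 0.028634335097983337}
```

Emit:
step_arm([
  {"dp": [0,0,0],"dr": [0,0,0],"fingers": 1},
  {"dp": [0,0,0],"dr": [0,0,0],"fingers": 1},
  {"dp": [0,0,-30],"dr": [0,0,0],"fingers": 1},
  {"dp": [0,0,-50],"dr": [0,0,0],"fingers": 1},
  {"dp": [0,0,-50],"dr": [0,0,0],"fingers": 1},
])

```text
time_s: 4.62
tool_pos: [0.588, -0.1989, 0.1621]
tool_rot: [-179.9, -0.0, 91.8]
force: [1.5, -0.1, -3.0]
grip_width: 0.0138
grasp_force: 39.9
```

```bash
python3 - <<'E'
from h import *
print(env.get_obs()["force"],env.get_obs()["tool_pos"])
p,R=deck_pose(.052,.020,.12)
print(p); go(p,R)
E
```

```text
[ 1.4975798  -0.075585   -3.04001021] [ 0.58803328 -0.19889455  0.1620524 ]
[0.61046493 0.08174361 0.19073308]
N 5 total dp [279.8  31.1 -28.6] rv [ 0.0143 -0.4364  0.0709]
  dp [56.0, 6.2, -5.7] dr [0.0029, -0.0873, 0.0142]
  dp [55.3, 5.4, -10.6] dr [0.0029, -0.0873, 0.0142]
  dp [54.3, 4.6, -15.4] dr [0.0029, -0.0873, 0.0142]
  dp [52.8, 3.8, -20.1] dr [0.0029, -0.0873, 0.0142]
  dp [50.9, 3.0, -24.6] dr [0.0029, -0.0873, 0.0142]
```

```bash
python3 - <<'E'
from h import *
p,R=deck_pose(.052,.020,.12)
v=np.array([.60,-.05,.26]); Rv=pose()[1]*Ro.from_rotvec(.45*(pose()[1].inv()*R).as_rotvec())
go(v,Rv); go(p,R,(v,Rv))
E
```

```text
N 5 total dp [148.5  16.4 -97.9] rv [ 0.0064 -0.1964  0.0319]
  dp [29.7, 3.3, -19.6] dr [0.0013, -0.0393, 0.0064]
  dp [28.9, 3.1, -20.7] dr [0.0013, -0.0393, 0.0064]
  dp [28.1, 2.9, -21.9] dr [0.0013, -0.0393, 0.0064]
  dp [27.2, 2.7, -23.0] dr [0.0013, -0.0393, 0.0064]
  dp [26.3, 2.5, -24.0] dr [0.0013, -0.0393, 0.0064]
N 5 total dp [142.7  10.6  42.2] rv [ 0.0078 -0.24    0.039 ]
  dp [28.5, 2.1, 8.4] dr [0.0016, -0.048, 0.0078]
  dp [28.9, 1.9, 7.1] dr [0.0016, -0.048, 0.0078]
  dp [29.3, 1.7, 5.7] dr [0.0016, -0.048, 0.0078]
  dp [29.5, 1.5, 4.2] dr [0.0016, -0.048, 0.0078]
  dp [29.7, 1.2, 2.8] dr [0.0016, -0.048, 0.0078]
```

Emit:
step_arm([
  {"dp": [30,3.3,-20],"dr": [0.0013,-0.0393,0.0064],"fingers": 1},
  {"dp": [29,3,-21],"dr": [0.0013,-0.0393,0.0064],"fingers": 1},
  {"dp": [28,3,-22],"dr": [0.0013,-0.0393,0.0064],"fingers": 1},
  {"dp": [27,2.7,-23],"dr": [0.0013,-0.0393,0.0064],"fingers": 1},
  {"dp": [26,2.5,-24],"dr": [0.0013,-0.0393,0.0064],"fingers": 1},
])

```text
time_s: 5.25
tool_pos: [0.6002, -0.0493, 0.2605]
tool_rot: [-179.8, 11.3, 90.0]
force: [0.5, 0.2, -1.8]
grip_width: 0.0136
grasp_force: 39.9
```

Emit:
step_arm([
  {"dp": [28.5,2,8.5],"dr": [0.0016,-0.048,0.0078],"fingers": 1},
  {"dp": [29,2,7],"dr": [0.0016,-0.048,0.0078],"fingers": 1},
  {"dp": [29,2,6],"dr": [0.0016,-0.048,0.0078],"fingers": 1},
  {"dp": [29.5,1.5,4],"dr": [0.0016,-0.048,0.0078],"fingers": 1},
  {"dp": [29.5,1,3],"dr": [0.0016,-0.048,0.0078],"fingers": 1},
])

```text
time_s: 5.88
tool_pos: [0.6109, 0.0821, 0.1899]
tool_rot: [179.9, 25.0, 87.6]
force: [-0.1, -0.4, -2.6]
grip_width: 0.014
grasp_force: 39.9
```

```bash
python3 - <<'E'
from h import *
import pickle
m,im=grab("wrist","w2"); print(env.get_obs()["force"],env.get_obs()["tool_pos"],env.get_obs()["tool_rot"],env.get_obs()["grip_width"])
pickle.dump((m,im),open("w2.pkl","wb"))
o,A=deckR(); p,R=pose(); print("deck TCP",A.T@(p-o))
p,R=deck_pose(.052,.020,.090); go(p,R)
E
```

```text
[-1.00985451  7.05347872 -5.33733   ] [0.60984418 0.08944483 0.18591259] [-179.8008726    24.98306988   88.21815797] 0.013999861224657555
deck TCP [0.04301178 0.01906631 0.11887245]
N 5 total dp [-9.   0.8 28.9] rv [ 0.0006 -0.0003  0.0087]
  dp [-1.8, 0.2, 5.8] dr [0.0001, -0.0001, 0.0017]
  dp [-1.8, 0.2, 5.8] dr [0.0001, -0.0001, 0.0017]
  dp [-1.8, 0.2, 5.8] dr [0.0001, -0.0001, 0.0017]
  dp [-1.8, 0.2, 5.8] dr [0.0001, -0.0001, 0.0017]
  dp [-1.8, 0.2, 5.8] dr [0.0001, -0.0001, 0.0017]
```

View pics/w2.png

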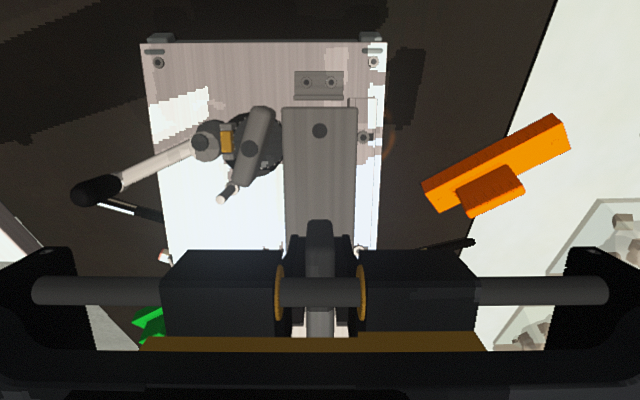

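```bash
cat > gt.py <<'E'
from h import *
# wrist camera fixed in tool frame
ct=np.array([.07955707,.00037975,-.16124752]); Rt=np.array([[0,-.957,-.289],[1,0,-.001],[.001,-.289,.957]])
import pickle
m,_=pickle.load(open("w1.pkl","rb"))
mm=dict(m); mm["R"]=Rt.T; mm["t"]=-Rt.T@ct
E
python3 - <<'E'
from gt import *
im=cv2.imread("pics/w2.png").astype(int).max(2)
print(im[95:120,315]); print(im[150,270:300],im[150,345:372])
print(onz(mm,[(320,107),(284,150),(357,150),(283,110),(357,110)],.0096).round(4))
o=env.get_obs(); print(o["time_s"],o["tool_pos"])
E
```

```text
[ 99 111 114 111  99 134 171 171 169 170 172 140  86  94 108 115 113 113
 111 114 109 113 113 112 113]
[ 65  62  63  62  61  61  61  62  62  64  60  59  76  98 110 116 118 116
 119 118 118 119 116 115 111 113 113 113 114 115] [114 116 116 120 116 122 120 121 120 117 101  93 188 192 191 193 192 189
 187 187 194 199 196 194 192 197 190]
[[ 0.0774  0.0004  0.0096]
 [ 0.0554 -0.0186  0.0096]
 [ 0.0554  0.02    0.0096]
 [ 0.0759 -0.0185  0.0096]
 [ 0.0759  0.0193  0.0096]]
5.925 [0.60984418 0.08944483 0.18591259]
```

Emit:
step_arm([
  {"dp": [0,0,12],"dr": [0,0,0],"fingers": 1},
  {"dp": [0,0,20],"dr": [0,0,0],"fingers": 1},
  {"dp": [0,0,20],"dr": [0,0,0],"fingers": 1},
  {"dp": [0,0,14],"dr": [0,0,0],"fingers": 1},
  {"dp": [0,0,6],"dr": [0,0,0],"fingers": 1},
])

```text
time_s: 6.55
tool_pos: [0.6095, 0.0489, 0.1251]
tool_rot: [180.0, 25.0, 87.5]
force: [0.3, -0.6, -2.1]
grip_width: 0.014
grasp_force: 39.9
```

```bash
python3 - <<'E'
from h import *
ob=env.get_obs(); o,A=deckR(); p,R=pose(); print("deck TCP",A.T@(p-o), "F deck",A.T@ob["force"], ob["tool_rot"])
p,R=deck_pose(.052,.020,.040); go(p,R)
E
```

```text
deck TCP [0.05406189 0.0203928  0.04662277] F deck [-0.30401528  0.30425828 -2.12288632] [179.97035451  25.03007587  87.54602527]
N 5 total dp [ 2.1 -0.4  6.6] rv [-0.0004  0.0005 -0.0019]
  dp [0.4, -0.1, 1.3] dr [-0.0001, 0.0001, -0.0004]
  dp [0.4, -0.1, 1.3] dr [-0.0001, 0.0001, -0.0004]
  dp [0.4, -0.1, 1.3] dr [-0.0001, 0.0001, -0.0004]
  dp [0.4, -0.1, 1.3] dr [-0.0001, 0.0001, -0.0004]
  dp [0.4, -0.1, 1.3] dr [-0.0001, 0.0001, -0.0004]
```

Emit:
step_arm([
  {"dp": [0,0,2.5],"dr": [0,0,0.002],"fingers": 1},
  {"dp": [0,0,2.5],"dr": [0,0,0],"fingers": 1},
  {"dp": [0,0,2.5],"dr": [0,0,0],"fingers": 1},
  {"dp": [0,0,2],"dr": [0,0,0],"fingers": 1},
  {"dp": [0,0,1.5],"dr": [0,0,0],"fingers": 1},
])

```text
time_s: 7.18
tool_pos: [0.6099, 0.0456, 0.1157]
tool_rot: [179.9, 25.0, 87.5]
force: [0.1, 0.3, -2.9]
grip_width: 0.0137
grasp_force: 39.9
```

Emit:
step_arm([
  {"dp": [0,0,1],"dr": [0,0,0],"fingers": 1},
  {"dp": [0,0,1],"dr": [0,0,0],"fingers": 1},
  {"dp": [0,0,0.5],"dr": [0,0,0],"fingers": 1},
  {"dp": [0,0,0.5],"dr": [0,0,0],"fingers": 1},
  {"dp": [0,0,0],"dr": [0,0,0],"fingers": 1},
])

```text
time_s: 7.8
tool_pos: [0.6098, 0.0443, 0.1131]
tool_rot: [179.9, 25.0, 87.5]
force: [-0.7, -0.5, -2.6]
grip_width: 0.0141
grasp_force: 39.9
```

```bash
cat > st.py <<'E'
from h import *
ob=env.get_obs(); o,A=deckR(); p,R=pose(); print("deck TCP",(A.T@(p-o)).round(4), "F deck",(A.T@ob["force"]).round(2), "T deck",(A.T@ob["wrist_torque"]).round(3),ob["tool_rot"].round(2),ob["time_s"])
E
python3 st.py
```

```text
deck TCP [0.0531 0.0208 0.0338] F deck [-0.68 -0.71 -2.59] T deck [-0.006  0.675  0.052] [179.87  25.02  87.5 ] 7.8
```

Emit:
step_arm([
  {"dp": [0,0,0.6],"dr": [0,0,0],"fingers": 1},
  {"dp": [0,0,0.6],"dr": [0,0,0],"fingers": 1},
  {"dp": [0,0,0.6],"dr": [0,0,0],"fingers": 1},
  {"dp": [0,0,0.6],"dr": [0,0,0],"fingers": 1},
  {"dp": [0,0,0],"dr": [0,0,0],"fingers": 1},
])

```text
time_s: 8.43
tool_pos: [0.6098, 0.0433, 0.1109]
tool_rot: [179.9, 25.0, 87.5]
force: [0.3, 0.1, -1.2]
grip_width: 0.014
grasp_force: 39.9
```

```bash
python3 st.py
```

```text
deck TCP [0.0531 0.0209 0.0314] F deck [-0.59  0.3  -1.03] T deck [-0.033  0.662  0.03 ] [179.86  25.01  87.5 ] 8.425
```

Emit:
step_arm([
  {"dp": [0,0,0.5],"dr": [0,0,0],"fingers": 1},
  {"dp": [1.5,0.5,0],"dr": [0,0,0],"fingers": 1},
  {"dp": [1.5,0.5,0],"dr": [0,0,0],"fingers": 1},
  {"dp": [1,0.5,0],"dr": [0,0,0],"fingers": 1},
  {"dp": [0.5,0,0],"dr": [0,0,0],"fingers": 1},
])

```text
time_s: 9.05
tool_pos: [0.6119, 0.0465, 0.1093]
tool_rot: [179.8, 25.1, 87.5]
force: [-1.4, -0.6, 6.4]
grip_width: 0.0135
grasp_force: 39.9
```

```bash
python3 st.py
```

```text
deck TCP [0.0494 0.0229 0.0313] F deck [ 3.31 -1.42  5.56] T deck [-0.294 -0.339 -0.004] [179.81  25.07  87.46] 9.05
```

Emit:
step_arm([
  {"dp": [0.6,0.3,-0.2],"dr": [0,0,0],"fingers": 1},
  {"dp": [0.6,0.3,0],"dr": [0,0,0],"fingers": 1},
  {"dp": [0.6,0.3,0],"dr": [0,0,0],"fingers": 1},
  {"dp": [0,0.3,0],"dr": [0,0,0],"fingers": 1},
  {"dp": [0,0,0],"dr": [0,0,0],"fingers": 1},
])

```text
time_s: 9.68
tool_pos: [0.6121, 0.0469, 0.1091]
tool_rot: [179.9, 25.2, 87.4]
force: [-5.2, -2.5, 9.1]
grip_width: 0.0135
grasp_force: 39.9
```

```bash
python3 st.py
```

```text
deck TCP [0.049  0.0231 0.0313] F deck [ 6.25 -5.06  7.1 ] T deck [-0.971 -0.743  0.076] [179.95  25.17  87.42] 9.675
```

Emit:
step_arm([
  {"dp": [-0.5,-0.5,0],"dr": [0,0,0],"fingers": 0.6},
  {"dp": [0,0,0],"dr": [0,0,0],"fingers": 0.6},
  {"dp": [0,0,0],"dr": [0,0,0],"fingers": 0.6},
  {"dp": [0,0,-10],"dr": [0,0,0],"fingers": 0.6},
  {"dp": [0,0,-25],"dr": [0,0,0],"fingers": 0.6},
])

```text
time_s: 10.3
tool_pos: [0.6121, 0.0628, 0.1398]
tool_rot: [180.0, 25.1, 87.5]
force: [0.4, 0.6, 0.0]
grip_width: 0.0349
grasp_force: 0.0
```

Emit:
step_arm([
  {"dp": [0,0,-25],"dr": [0,0,0],"fingers": 0.6},
  {"dp": [0,0,-12],"dr": [0,0,0],"fingers": 0.6},
  {"dp": [0,0,0],"dr": [0,0,0],"fingers": 0.6},
  {"dp": [0,0,0],"dr": [0,0,0],"fingers": 0.6},
  {"dp": [0,0,0],"dr": [0,0,0],"fingers": 0.6},
])

```text
time_s: 10.92
tool_pos: [0.6128, 0.0781, 0.1726]
tool_rot: [180.0, 25.1, 87.5]
force: [-0.2, -0.5, 0.0]
grip_width: 0.0346
grasp_force: 0.0
```

```bash
python3 st.py; python3 - <<'E'
from h import *
cur=pose(); p,R=deck_pose(0,-.024,.101,-.25); go(p,R,cur)
m,im=grab("wrist","w3"); 
cv2.imwrite("pics/w3c.png",cv2.resize(im[0:280,60:460,::-1],None,fx=2,fy=2,interpolation=cv2.INTER_CUBIC))
E
```

```text
deck TCP [0.0475 0.0225 0.102 ] F deck [ 0.51 -0.14 -0.23] T deck [-0.041  0.38   0.009] [179.95  25.06  87.49] 10.925
N 5 total dp [ 47.4 -46.6   1. ] rv [-0.0003  0.0011  0.2472]
  dp [9.5, -9.3, 0.2] dr [-0.0001, 0.0002, 0.0494]
  dp [9.0, -9.8, 0.2] dr [-0.0001, 0.0002, 0.0494]
  dp [8.5, -10.2, 0.2] dr [-0.0001, 0.0002, 0.0494]
  dp [8.0, -10.6, 0.2] dr [-0.0001, 0.0002, 0.0494]
  dp [7.5, -11.0, 0.2] dr [-0.0001, 0.0002, 0.0494]
```

View pics/w3c.png

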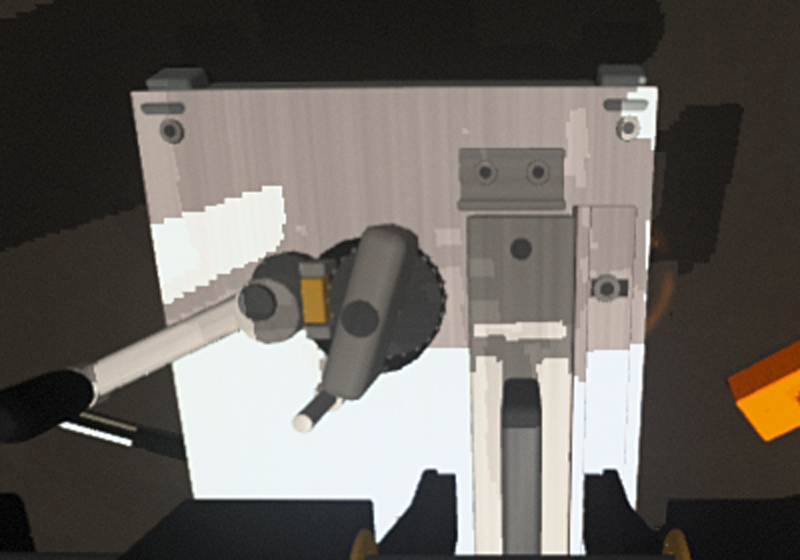

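```bash
python3 - <<'E'
from gt import *
px=np.array([(360,318),(390,236),(345,390)])/2+[60,0]
t=onz(mm,px,.025); print((np.array([.0475,.0225])+t[:,:2]*[-1,1]).round(4)); e=t[1]-t[2]; print(np.arctan2(-e[1],e[0]))
k=np.array([(10,415),(88,385),(258,300)])/2+[60,0]
for z,u in((.078,k[:1]),(.042,k[1:])): t=onz(mm,u,.102-z); print((np.array([.0475,.0225])+t[:,:2]*[-1,1]).round(4))
E
```

```text
[[-0.0006 -0.0237]
 [-0.0238 -0.0136]
 [ 0.0212 -0.0298]]
-0.34445288967740695
[[ 0.0289 -0.1342]]
[[ 0.0294 -0.1329]
 [-0.001  -0.0673]]
```

```bash
python3 - <<'E'
from h import *
a=deck_pose(.0475,.0225,.102,-.002); b=deck_pose(-.0005,-.024,.097,-.33); go(*b,a); 
E
```

```text
N 5 total dp [ 47.9 -46.6   5. ] rv [ 0.    -0.     0.328]
  dp [9.6, -9.3, 1.0] dr [0.0, -0.0, 0.0656]
  dp [8.9, -9.9, 1.0] dr [0.0, -0.0, 0.0656]
  dp [8.3, -10.5, 1.0] dr [0.0, -0.0, 0.0656]
  dp [7.6, -11.0, 1.0] dr [0.0, -0.0, 0.0656]
  dp [6.8, -11.5, 1.0] dr [0.0, -0.0, 0.0656]
```

Emit:
step_arm([
  {"dp": [9.6,-9.3,1],"dr": [0,0,0.0656],"fingers": 0.6},
  {"dp": [8.9,-9.9,1],"dr": [0,0,0.0656],"fingers": 0.6},
  {"dp": [8.3,-10.5,1],"dr": [0,0,0.0656],"fingers": 0.6},
  {"dp": [7.6,-11,1],"dr": [0,0,0.0656],"fingers": 0.6},
  {"dp": [6.8,-11.5,1],"dr": [0,0,0.0656],"fingers": 0.6},
])

```text
time_s: 11.6
tool_pos: [0.5681, 0.1219, 0.148]
tool_rot: [171.3, 23.6, 66.8]
force: [0.1, 0.6, -1.5]
grip_width: 0.0348
grasp_force: 0.0
```

Emit:
step_arm([
  {"dp": [0,0,0],"dr": [0,0,0],"fingers": 0.6},
  {"dp": [0,0,15],"dr": [0,0,0],"fingers": 0.6},
  {"dp": [0,0,18],"dr": [0,0,0],"fingers": 0.6},
  {"dp": [0,0,12],"dr": [0,0,0],"fingers": 0.6},
  {"dp": [0,0,4],"dr": [0,0,0],"fingers": 0.6},
])

```text
time_s: 12.22
tool_pos: [0.5673, 0.0999, 0.103]
tool_rot: [171.4, 23.7, 66.9]
force: [-0.2, -0.9, -0.3]
grip_width: 0.035
grasp_force: 0.0
```

```bash
python3 st.py
```

```text
deck TCP [ 0.0001 -0.0239  0.0475] F deck [ 0.71 -0.13 -0.69] T deck [-0.026  0.398  0.024] [171.39  23.65  66.87] 12.225
```

Emit:
step_arm([
  {"dp": [0,0,0],"dr": [0,0,0],"fingers": 1},
  {"dp": [0,0,0],"dr": [0,0,0],"fingers": 1},
  {"dp": [0,0,0],"dr": [0,0,0],"fingers": 1},
  {"dp": [0,0,0],"dr": [0,0,0],"fingers": 1},
  {"dp": [0,0,0],"dr": [0,0,0],"fingers": 1},
], squeeze=30)

```text
time_s: 12.85
tool_pos: [0.5673, 0.1021, 0.1043]
tool_rot: [171.4, 23.5, 67.0]
force: [-3.9, 2.3, 5.1]
grip_width: 0.0133
grasp_force: 30.0
```

```bash
cat >> st.py <<'E'
xt=R.apply([1,0,0]); a=A.T@xt; print("ang",round(float(np.arctan2(-a[1],-a[0])),4),"j=",round(float(np.arctan2(-a[1],-a[0]))+.35,4),"grip",ob["grip_width"],ob["grasp_force"])
E
python3 st.py
```

```text
deck TCP [-0.0013 -0.024   0.0495] F deck [ 0.19 -4.03  5.55] T deck [-1.162  0.44   0.064] [171.41  23.54  66.97] 12.85
ang -0.33 j= 0.02 grip 0.013333758318137951 29.96253673452884
```

Emit:
step_arm([
  {"dp": [0,0,0],"dr": [0,0,-0.08],"fingers": 1},
  {"dp": [0,0,0],"dr": [0,0,-0.1],"fingers": 1},
  {"dp": [0,0,0],"dr": [0,0,-0.1],"fingers": 1},
  {"dp": [0,0,0],"dr": [0,0,-0.08],"fingers": 1},
  {"dp": [0,0,0],"dr": [0,0,-0.04],"fingers": 1},
])

```text
time_s: 13.48
tool_pos: [0.5669, 0.1021, 0.1043]
tool_rot: [-178.1, 24.9, 92.2]
force: [-6.5, 3.2, 5.1]
grip_width: 0.0138
grasp_force: 29.9
```

```bash
python3 st.py
```

```text
deck TCP [-0.0014 -0.0244  0.0495] F deck [-0.51 -6.61  5.81] T deck [-1.387  0.487 -0.087] [-178.06   24.89   92.18] 13.475
ang 0.0714 j= 0.4214 grip 0.013779211162055981 29.942103526555
```

Emit:
step_arm([
  {"dp": [0,-0.6,-0.5],"dr": [0,0,-0.06],"fingers": 1},
  {"dp": [0,-0.6,-0.5],"dr": [0,0,-0.09],"fingers": 1},
  {"dp": [0,0,0],"dr": [0,0,-0.09],"fingers": 1},
  {"dp": [0,0,0],"dr": [0,0,-0.06],"fingers": 1},
  {"dp": [0,0,0],"dr": [0,0,-0.02],"fingers": 1},
])

```text
time_s: 14.1
tool_pos: [0.5664, 0.102, 0.1044]
tool_rot: [-170.0, 23.0, 112.1]
force: [-1.7, 1.9, -3.8]
grip_width: 0.0139
grasp_force: 29.9
```

```bash
python3 st.py
```

```text
deck TCP [-0.0012 -0.0248  0.0496] F deck [-3.25 -1.79 -2.72] T deck [-0.437  1.046 -0.11 ] [-170.01   23.    112.06] 14.1
ang 0.3899 j= 0.7399 grip 0.013898357240394241 29.948066384531558
```

Emit:
step_arm([
  {"dp": [0,0,0],"dr": [0,0,-0.05],"fingers": 1},
  {"dp": [0,0,0],"dr": [0,0,-0.05],"fingers": 1},
  {"dp": [0,0,0],"dr": [0,0,-0.05],"fingers": 1},
  {"dp": [0,0,0],"dr": [0,0,-0.04],"fingers": 1},
  {"dp": [0,0,0],"dr": [0,0,-0.02],"fingers": 1},
])

```text
time_s: 14.72
tool_pos: [0.5663, 0.102, 0.1045]
tool_rot: [-165.3, 20.4, 124.7]
force: [-2.4, 1.3, -3.2]
grip_width: 0.0138
grasp_force: 29.9
```

```bash
python3 st.py
```

```text
deck TCP [-0.0011 -0.025   0.0496] F deck [-2.44 -2.47 -2.39] T deck [-0.563  1.064 -0.082] [-165.28   20.42  124.71] 14.725
ang 0.5998 j= 0.9498 grip 0.013756823062879685 29.94435355067253
```

Emit:
step_arm([
  {"dp": [0,0,0],"dr": [0,0,-0.02],"fingers": 1},
  {"dp": [0,0,0],"dr": [0,0,-0.02],"fingers": 1},
  {"dp": [0,0,0],"dr": [0,0,-0.02],"fingers": 1},
  {"dp": [0,0,0],"dr": [0,0,-0.02],"fingers": 1},
  {"dp": [0,0,0],"dr": [0,0,-0.02],"fingers": 1},
])

```text
time_s: 15.35
tool_pos: [0.5662, 0.1019, 0.1046]
tool_rot: [-163.3, 18.8, 130.6]
force: [-2.9, 2.1, -6.7]
grip_width: 0.0137
grasp_force: 29.9
```

```bash
python3 st.py
```

```text
deck TCP [-0.001  -0.0251  0.0496] F deck [-4.62 -2.98 -5.28] T deck [-0.699  1.724 -0.074] [-163.27   18.85  130.63] 15.35
ang 0.701 j= 1.051 grip 0.013669476353871775 29.94237973820418
```

Emit:
step_arm([
  {"dp": [0,0,0],"dr": [0,0,-0.015],"fingers": 1},
  {"dp": [0,0,0],"dr": [0,0,-0.015],"fingers": 1},
  {"dp": [0,0,0],"dr": [0,0,-0.015],"fingers": 1},
  {"dp": [0,0,0],"dr": [0,0,-0.015],"fingers": 1},
  {"dp": [0,0,0],"dr": [0,0,-0.01],"fingers": 1},
])

```text
time_s: 15.98
tool_pos: [0.5661, 0.1018, 0.1046]
tool_rot: [-162.0, 17.7, 134.6]
force: [-2.9, 3.5, -11.0]
grip_width: 0.0137
grasp_force: 29.9
```

```bash
python3 st.py
```

```text
deck TCP [-0.0009 -0.0251  0.0497] F deck [-7.7  -3.02 -8.59] T deck [-1.035  2.143 -0.061] [-162.01   17.66  134.63] 15.975
ang 0.7705 j= 1.1205 grip 0.01371466355325257 29.941523149609566
```

Emit:
step_arm([
  {"dp": [0,0,0],"dr": [0,0,-0.01],"fingers": 1},
  {"dp": [0,0,0],"dr": [0,0,-0.01],"fingers": 1},
  {"dp": [0,0,0],"dr": [0,0,-0.01],"fingers": 1},
  {"dp": [0,0,0],"dr": [0,0,-0.01],"fingers": 1},
  {"dp": [0,0,0],"dr": [0,0,-0.01],"fingers": 1},
])

```text
time_s: 16.6
tool_pos: [0.5661, 0.1018, 0.1046]
tool_rot: [-161.2, 16.8, 137.5]
force: [-4.2, 3.1, -10.1]
grip_width: 0.0136
grasp_force: 29.9
```

```bash
python3 st.py
```

```text
deck TCP [-0.0009 -0.0251  0.0497] F deck [-6.9  -4.33 -7.9 ] T deck [-1.012  2.112 -0.1  ] [-161.16   16.76  137.46] 16.6
ang 0.8203 j= 1.1703 grip 0.013607298085751328 29.941187370568514
```

Emit:
step_arm([
  {"dp": [1,0.3,0.8],"dr": [0,0,-0.005],"fingers": 1},
  {"dp": [0,0,0],"dr": [0,0,-0.01],"fingers": 1},
  {"dp": [0,0,0],"dr": [0,0,-0.01],"fingers": 1},
  {"dp": [0,0,0],"dr": [0,0,-0.01],"fingers": 1},
  {"dp": [0,0,0],"dr": [0,0,-0.01],"fingers": 1},
])

```text
time_s: 17.23
tool_pos: [0.5661, 0.1018, 0.1046]
tool_rot: [-160.4, 16.0, 140.0]
force: [-5.1, 2.9, -6.4]
grip_width: 0.0139
grasp_force: 29.9
```

```bash
python3 st.py
```

```text
deck TCP [-0.0009 -0.0252  0.0496] F deck [-5.13 -5.24 -4.69] T deck [-1.229  1.6   -0.043] [-160.45   15.98  139.98] 17.225
ang 0.8646 j= 1.2146 grip 0.0138636736749916 29.941249871626496
```

Emit:
step_arm([
  {"dp": [0,0,0],"dr": [0,0,-0.008],"fingers": 1},
  {"dp": [0,0,0],"dr": [0,0,-0.008],"fingers": 1},
  {"dp": [0,0,0],"dr": [0,0,-0.008],"fingers": 1},
  {"dp": [0,0,0],"dr": [0,0,-0.008],"fingers": 1},
  {"dp": [0,0,0],"dr": [0,0,-0.008],"fingers": 1},
])

```text
time_s: 17.85
tool_pos: [0.566, 0.1017, 0.1046]
tool_rot: [-159.8, 15.2, 142.2]
force: [-4.9, 2.5, -6.4]
grip_width: 0.0138
grasp_force: 29.9
```

```bash
python3 st.py
```

```text
deck TCP [-0.0009 -0.0252  0.0496] F deck [-4.79 -5.01 -4.82] T deck [-1.234  1.627 -0.111] [-159.84   15.2   142.21] 17.85
ang 0.9044 j= 1.2544 grip 0.013812237173036115 29.94058349635452
```

Emit:
step_arm([
  {"dp": [0,0,0],"dr": [0,0,-0.008],"fingers": 1},
  {"dp": [0,0,0],"dr": [0,0,-0.008],"fingers": 1},
  {"dp": [0,0,0],"dr": [0,0,-0.008],"fingers": 1},
  {"dp": [0,0,0],"dr": [0,0,-0.008],"fingers": 1},
  {"dp": [0,0,0],"dr": [0,0,-0.008],"fingers": 1},
])

```text
time_s: 18.48
tool_pos: [0.5659, 0.1017, 0.1046]
tool_rot: [-159.3, 14.4, 144.4]
force: [-5.6, 3.2, -5.7]
grip_width: 0.0136
grasp_force: 30.0
```

```bash
python3 st.py
```

```text
deck TCP [-0.0008 -0.0253  0.0496] F deck [-5.12 -5.77 -3.85] T deck [-1.251  1.578 -0.288] [-159.28   14.39  144.4 ] 18.475
ang 0.9439 j= 1.2939 grip 0.013612933500125497 29.971041097305715
```

Emit:
step_arm([
  {"dp": [0,0,0],"dr": [0,0,-0.006],"fingers": 1},
  {"dp": [0,0,0],"dr": [0,0,-0.006],"fingers": 1},
  {"dp": [0,0,0],"dr": [0,0,-0.006],"fingers": 1},
  {"dp": [0,0,0],"dr": [0,0,-0.006],"fingers": 1},
  {"dp": [0,0,0],"dr": [0,0,-0.006],"fingers": 1},
])

```text
time_s: 19.1
tool_pos: [0.5658, 0.1017, 0.1046]
tool_rot: [-158.9, 13.8, 146.0]
force: [-4.5, 3.5, -5.9]
grip_width: 0.014
grasp_force: 30.1
```

```bash
python3 st.py
```

```text
deck TCP [-0.0008 -0.0254  0.0496] F deck [-5.44 -4.65 -3.94] T deck [-1.332  1.603 -0.423] [-158.88   13.78  146.03] 19.1
ang 0.9735 j= 1.3235 grip 0.014027820301919824 30.06702299695462
```

Emit:
step_arm([
  {"dp": [0,0,0],"dr": [0,0,0.01],"fingers": 1},
  {"dp": [0,0,0],"dr": [0,0,0.01],"fingers": 1},
  {"dp": [0,0,0],"dr": [0,0,0.01],"fingers": 1},
  {"dp": [0,0,0],"dr": [0,0,0],"fingers": 1},
  {"dp": [0,0,0],"dr": [0,0,0],"fingers": 1},
])

```text
time_s: 19.73
tool_pos: [0.5659, 0.1017, 0.1046]
tool_rot: [-159.3, 14.4, 144.4]
force: [-5.0, 2.4, -5.8]
grip_width: 0.0141
grasp_force: 29.9
```

```bash
python3 st.py
```

```text
deck TCP [-0.0009 -0.0254  0.0496] F deck [-4.47 -5.09 -4.34] T deck [-1.235  1.55  -0.128] [-159.27   14.39  144.41] 19.725
ang 0.944 j= 1.294 grip 0.014051582438352942 29.943822571076453
```

Emit:
step_arm([
  {"dp": [0,0,0],"dr": [0,0,0.01],"fingers": 1},
  {"dp": [0,0,0],"dr": [0,0,0.01],"fingers": 1},
  {"dp": [0,0,0],"dr": [0,0,0.01],"fingers": 1},
  {"dp": [0,0,0],"dr": [0,0,0],"fingers": 1},
  {"dp": [0,0,0],"dr": [0,0,0],"fingers": 1},
])

```text
time_s: 20.35
tool_pos: [0.566, 0.1017, 0.1046]
tool_rot: [-159.7, 15.0, 142.8]
force: [-5.5, 3.2, -6.1]
grip_width: 0.0135
grasp_force: 29.9
```

```bash
python3 st.py
```

```text
deck TCP [-0.0008 -0.0253  0.0496] F deck [-5.26 -5.6  -4.23] T deck [-1.208  1.568  0.009] [-159.69   15.    142.77] 20.35
ang 0.9144 j= 1.2644 grip 0.01345512557467757 29.943953859619796
```

Emit:
step_arm([
  {"dp": [0,0,0],"dr": [0,0,0.01],"fingers": 1},
  {"dp": [0,0,0],"dr": [0,0,0.01],"fingers": 1},
  {"dp": [0,0,0],"dr": [0,0,0.003],"fingers": 1},
  {"dp": [0,0,0],"dr": [0,0,0],"fingers": 1},
  {"dp": [0,0,0],"dr": [0,0,0],"fingers": 1},
])

```text
time_s: 20.98
tool_pos: [0.5661, 0.1017, 0.1046]
tool_rot: [-160.0, 15.5, 141.5]
force: [-4.7, 2.8, -5.3]
grip_width: 0.014
grasp_force: 30.0
```

```bash
python3 st.py
```

```text
deck TCP [-0.0009 -0.0252  0.0496] F deck [-4.59 -4.8  -3.67] T deck [-1.221  1.584  0.101] [-160.03   15.46  141.5 ] 20.975
ang 0.8916 j= 1.2416 grip 0.013999255356501577 29.960456429980695
```

Emit:
step_arm([
  {"dp": [1,0.1,0.4],"dr": [0,0,0],"fingers": 1},
  {"dp": [1,0.1,0.4],"dr": [0,0,0],"fingers": 1},
  {"dp": [0,0,0],"dr": [0,0,0],"fingers": 1},
  {"dp": [0,0,0],"dr": [0,0,0],"fingers": 1},
  {"dp": [0,0,0],"dr": [0,0,0],"fingers": 1},
], squeeze=8)

```text
time_s: 21.6
tool_pos: [0.5661, 0.1018, 0.1045]
tool_rot: [-160.1, 15.6, 141.4]
force: [-4.0, -1.6, 6.2]
grip_width: 0.0138
grasp_force: 8.0
```

```bash
python3 st.py
```

```text
deck TCP [-0.001  -0.0252  0.0495] F deck [ 4.2  -3.96  4.86] T deck [-0.795 -0.33  -0.023] [-160.1    15.62  141.44] 21.6
ang 0.8897 j= 1.2397 grip 0.013766538250967613 8.000283903675154
```

Emit:
step_arm([
  {"dp": [0,0,0],"dr": [0,0,0],"fingers": 0.65},
  {"dp": [0,0,0],"dr": [0,0,0],"fingers": 0.65},
  {"dp": [0,0,0],"dr": [0,0,0],"fingers": 0.65},
  {"dp": [0,0,-15],"dr": [0,0,0],"fingers": 0.65},
  {"dp": [0,0,-25],"dr": [0,0,0],"fingers": 0.65},
])

```text
time_s: 22.22
tool_pos: [0.5652, 0.1201, 0.1395]
tool_rot: [-160.0, 15.4, 141.5]
force: [0.8, 0.3, 0.6]
grip_width: 0.0303
grasp_force: 0.0
```

Emit:
step_arm([
  {"dp": [0,0,-20],"dr": [0,0,0],"fingers": 0.65},
  {"dp": [0,0,0],"dr": [0,0,0],"fingers": 1},
  {"dp": [0,0,0],"dr": [0,0,0],"fingers": 1},
  {"dp": [0,0,0],"dr": [0,0,0],"fingers": 1},
  {"dp": [0,0,0],"dr": [0,0,0],"fingers": 1},
])

```text
time_s: 22.85
tool_pos: [0.5654, 0.1279, 0.1565]
tool_rot: [-160.0, 15.4, 141.5]
force: [1.0, 0.1, 0.5]
grip_width: 0.0024
grasp_force: 0.0
```

```bash
python3 st.py
```

```text
deck TCP [-0.0027 -0.0269  0.1077] F deck [0.06 1.01 0.53] T deck [-0.011  0.507 -0.038] [-160.01   15.44  141.47] 22.85
ang 0.8912 j= 1.2412 grip 0.0023609049377946003 0.0
```

```bash
python3 - <<'E'
from h import *
a=deck_pose(-.0027,-.0269,.1077,.891); b=deck_pose(.031,-.139,.11,-.6); go(*b,a); 
E
```

```text
N 10 total dp [ 66.  -96.7  -2.3] rv [0.    0.    1.491]
  dp [6.6, -9.7, -0.2] dr [0.0, 0.0, 0.1491]
  dp [5.1, -10.5, -0.2] dr [0.0, 0.0, 0.1491]
  dp [3.5, -11.2, -0.2] dr [0.0, 0.0, 0.1491]
  dp [1.8, -11.6, -0.2] dr [0.0, 0.0, 0.1491]
  dp [0.0, -11.7, -0.2] dr [0.0, 0.0, 0.1491]
  dp [-1.7, -11.6, -0.2] dr [0.0, 0.0, 0.1491]
  dp [-3.4, -11.2, -0.2] dr [0.0, 0.0, 0.1491]
  dp [-5.0, -10.6, -0.2] dr [0.0, 0.0, 0.1491]
  dp [-6.5, -9.7, -0.2] dr [0.0, 0.0, 0.1491]
  dp [-7.9, -8.6, -0.2] dr [0.0, 0.0, 0.1491]
```

Emit:
step_arm([
  {"dp": [6.6,-9.7,0],"dr": [0,0,0.149],"fingers": 0.45},
  {"dp": [5.1,-10.5,0],"dr": [0,0,0.149],"fingers": 0.45},
  {"dp": [3.5,-11.2,-1],"dr": [0,0,0.149],"fingers": 0.45},
  {"dp": [1.8,-11.6,0],"dr": [0,0,0.149],"fingers": 0.45},
  {"dp": [0,-11.7,0],"dr": [0,0,0.149],"fingers": 0.45},
])

```text
time_s: 23.48
tool_pos: [0.5086, 0.1155, 0.1648]
tool_rot: [-176.3, 24.8, 96.6]
force: [-0.1, 0.2, 0.4]
grip_width: 0.0434
grasp_force: 0.0
```

Emit:
step_arm([
  {"dp": [-1.7,-11.6,0],"dr": [0,0,0.149],"fingers": 0.45},
  {"dp": [-3.4,-11.2,0],"dr": [0,0,0.149],"fingers": 0.45},
  {"dp": [-5,-10.6,-1],"dr": [0,0,0.149],"fingers": 0.45},
  {"dp": [-6.5,-9.7,0],"dr": [0,0,0.149],"fingers": 0.45},
  {"dp": [-7.9,-8.6,0],"dr": [0,0,0.149],"fingers": 0.45},
])

```text
time_s: 24.1
tool_pos: [0.452, 0.103, 0.1728]
tool_rot: [165.1, 20.4, 50.4]
force: [-0.6, 0.1, -0.0]
grip_width: 0.0478
grasp_force: 0.0
```

```bash
python3 st.py; python3 - <<'E'
from h import *
m,im=grab("wrist","w4"); cv2.imwrite("pics/w4c.png",cv2.resize(im[0:280,160:560,::-1],None,fx=2,fy=2,interpolation=cv2.INTER_CUBIC))
E
```

```text
deck TCP [ 0.031  -0.1392  0.11  ] F deck [-0.08 -0.61  0.02] T deck [-0.082  0.404  0.046] [165.12  20.36  50.39] 24.1
ang -0.6038 j= -0.2538 grip 0.04784063451892993 0.0
```

View pics/w4c.png

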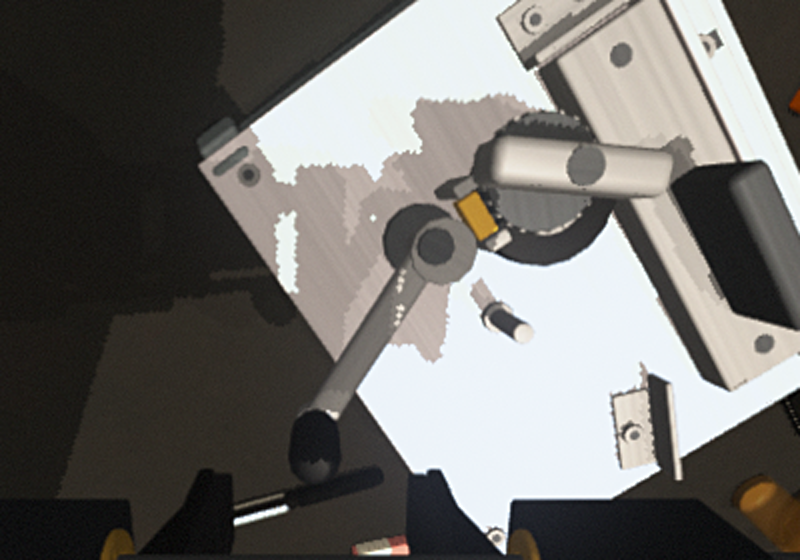

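```bash
python3 - <<'E'
from gt import *
def dk(px,z):
    t=onz(mm,np.array([px])/2+[160,0],.110-z)[0]; a=-.604
    tx=-np.array([np.cos(a),np.sin(a)]); ty=np.array([-np.sin(a),np.cos(a)])
    return t.round(4),(np.array([.031,-.1392])+t[0]*tx+t[1]*ty).round(4)
for n,p,z in(("top",(314,462),.078),("base",(323,418),.039),("pivot",(435,243),.042),("bolt",(587,164),.077),("b1",(497,160),.076),("b2",(668,172),.076)): print(n,*dk(p,z))
E
```

```text
top [ 0.0001 -0.0015  0.032 ] [ 0.03   -0.1404]
base [0.0021 0.0015 0.071 ] [ 0.0302 -0.1367]
pivot [0.067  0.0403 0.068 ] [-0.0013 -0.068 ]
bolt [0.0911 0.0766 0.033 ] [-0.0005 -0.0244]
b1 [0.0921 0.051  0.034 ] [-0.0158 -0.0449]
b2 [0.0892 0.1009 0.034 ] [ 0.0149 -0.0055]
```

Emit:
step_arm([
  {"dp": [0,-1,15],"dr": [0,0,0],"fingers": 0.45},
  {"dp": [0,0,20],"dr": [0,0,0],"fingers": 0.45},
  {"dp": [0,0,17],"dr": [0,0,0],"fingers": 0.45},
  {"dp": [0,0,9],"dr": [0,0,0],"fingers": 0.45},
  {"dp": [0,0,0],"dr": [0,0,0],"fingers": 1},
], squeeze=15)

```text
time_s: 24.78
tool_pos: [0.4504, 0.0775, 0.1169]
tool_rot: [165.2, 20.5, 50.7]
force: [-0.5, 0.1, -0.2]
grip_width: 0.0433
grasp_force: 0.0
```

Emit:
step_arm([
  {"dp": [0,0,0],"dr": [0,0,0],"fingers": 1},
  {"dp": [0,0,0],"dr": [0,0,0],"fingers": 1},
  {"dp": [0,0,0],"dr": [0,0,0],"fingers": 1},
  {"dp": [0,0,0],"dr": [0,0,0],"fingers": 1},
  {"dp": [0,0,0],"dr": [0,0,0],"fingers": 1},
])

```text
time_s: 25.4
tool_pos: [0.4503, 0.0787, 0.1177]
tool_rot: [165.3, 20.4, 50.7]
force: [-3.9, 1.8, 5.0]
grip_width: 0.0174
grasp_force: 15.0
```

```bash
python3 st.py; cat > arc.py <<'E'
from h import *
import sys
# arc rows about pivot: from th0 to 0 in N rows, ang -0.6 -> 0
o,A=deckR(); p,R=pose(); d=A.T@(p-o); piv=np.array([0,-.068]); r=np.linalg.norm(d[:2]-piv); t0=-np.arctan2(d[1]+.068,d[0]); print("r",r,"th",t0)
x=R.apply([1,0,0]); a=A.T@x; a0=np.arctan2(-a[1],-a[0])
N=int(sys.argv[1]); te=float(sys.argv[2]); prev=(p,R)
for k in range(1,N+1):
    th=t0+(te-t0)*k/N; ang=a0*(1-k/N); rr=r+(.08-r)*k/N
    q=deck_pose(piv[0]+rr*np.cos(th),piv[1]-rr*np.sin(th),d[2],ang)
    print((prev[1].inv().apply(q[0]-prev[0])*1e3).round(1),(prev[1].inv()*q[1]).as_rotvec().round(3)); prev=q
E
python3 arc.py 10 .12
```

```text
deck TCP [ 0.0298 -0.1399  0.0497] F deck [ 0.66 -3.92  5.26] T deck [-0.951  0.406  0.035] [165.27  20.41  50.74] 25.4
ang -0.5982 j= -0.2482 grip 0.01743307625778115 15.000718081146971
r 0.07781311129551638 th 1.1777835967891395
[-4.3  7.  -0. ] [ 0.    -0.001 -0.06 ]
[-4.   7.2 -0. ] [ 0.   -0.   -0.06]
[-3.7  7.4 -0. ] [-0.    0.   -0.06]
[-3.4  7.6 -0. ] [ 0.   -0.   -0.06]
[-3.   7.8  0. ] [-0.    0.   -0.06]
[-2.7  7.9 -0. ] [ 0.   -0.   -0.06]
[-2.3  8.1  0. ] [ 0.    0.   -0.06]
[-1.9  8.2 -0. ] [-0.   -0.   -0.06]
[-1.5  8.3 -0. ] [ 0.   -0.   -0.06]
[-1.2  8.4 -0. ] [-0.    0.   -0.06]
```

Emit:
step_arm([
  {"dp": [-4.3,7,0],"dr": [0,0,-0.06],"fingers": 1},
  {"dp": [-4,7.2,0],"dr": [0,0,-0.06],"fingers": 1},
  {"dp": [-3.7,7.4,0],"dr": [0,0,-0.06],"fingers": 1},
  {"dp": [-3.4,7.6,0],"dr": [0,0,-0.06],"fingers": 1},
  {"dp": [-3,7.8,0],"dr": [0,0,-0.06],"fingers": 1},
])

```text
time_s: 26.02
tool_pos: [0.4726, 0.0483, 0.1313]
tool_rot: [172.3, 23.8, 69.1]
force: [-4.8, 3.3, 3.2]
grip_width: 0.0175
grasp_force: 15.0
```

```bash
python3 st.py; python3 arc.py 5 .12
```

```text
deck TCP [ 0.0623 -0.1164  0.0497] F deck [-1.47 -4.96  4.26] T deck [-1.269  0.831  0.233] [172.34  23.81  69.13] 26.025
ang -0.2951 j= 0.0549 grip 0.017540990632898268 15.002158012648579
r 0.0788545142956052 th 0.6605189362794278
[-2.8  8.1 -0. ] [-0.001 -0.001 -0.059]
[-2.4  8.2 -0. ] [-0.    -0.    -0.059]
[-2.   8.3  0. ] [ 0.     0.    -0.059]
[-1.6  8.5  0. ] [-0.    -0.    -0.059]
[-1.2  8.5 -0. ] [ 0.     0.    -0.059]
```

Emit:
step_arm([
  {"dp": [-2.8,8.1,0],"dr": [0,0,-0.059],"fingers": 1},
  {"dp": [-2.4,8.2,0],"dr": [0,0,-0.059],"fingers": 1},
  {"dp": [-2,8.3,0],"dr": [0,0,-0.059],"fingers": 1},
  {"dp": [-1.6,8.5,0],"dr": [0,0,-0.059],"fingers": 1},
  {"dp": [-1.2,8,0],"dr": [0,0,-0.059],"fingers": 1},
])

```text
time_s: 26.65
tool_pos: [0.5105, 0.0306, 0.1388]
tool_rot: [-180.0, 25.0, 87.6]
force: [-4.7, 3.1, 5.4]
grip_width: 0.0175
grasp_force: 15.0
```

```bash
python3 st.py; python3 arc.py 5 -.03
```

```text
deck TCP [ 0.0801 -0.0778  0.0496] F deck [-0.37 -4.84  6.13] T deck [-1.257  0.583  0.144] [-179.97   25.01   87.62] 26.65
ang -0.0007 j= 0.3493 grip 0.017512562570205364 15.00216240703594
r 0.08067538908599513 th 0.12191365744977965
[-0.1  2.4 -0. ] [-0.001  0.    -0.   ]
[-0.1  2.4 -0. ] [-0. -0. -0.]
[0.  2.4 0. ] [ 0.  0. -0.]
[ 0.1  2.4 -0. ] [-0.  0. -0.]
[0.2 2.4 0. ] [ 0. -0. -0.]
```

Emit:
step_arm([
  {"dp": [0,2.4,0],"dr": [0,0,0],"fingers": 1},
  {"dp": [0,2.4,0],"dr": [0,0,0],"fingers": 1},
  {"dp": [0,2.2,0],"dr": [0,0,0],"fingers": 1},
  {"dp": [0,1.5,0],"dr": [0,0,0],"fingers": 1},
  {"dp": [0,1,0],"dr": [0,0,0],"fingers": 1},
])

```text
time_s: 27.28
tool_pos: [0.5199, 0.029, 0.1393]
tool_rot: [179.9, 25.1, 87.4]
force: [-7.2, 0.6, 6.9]
grip_width: 0.0175
grasp_force: 15.0
```

```bash
python3 st.py
```

```text
deck TCP [ 0.0814 -0.0684  0.0496] F deck [ 2.63 -7.26  6.44] T deck [-1.67  -0.187  0.239] [179.94  25.12  87.39] 27.275
ang -0.0044 j= 0.3456 grip 0.01746084552185831 14.99924136552929
```

Emit:
step_arm([
  {"dp": [0,0.8,0],"dr": [0,0,0],"fingers": 1},
  {"dp": [0,0.8,0],"dr": [0,0,0],"fingers": 1},
  {"dp": [0,0.8,0],"dr": [0,0,0],"fingers": 1},
  {"dp": [0,0,0],"dr": [0,0,0],"fingers": 1},
  {"dp": [0,0,0],"dr": [0,0,0],"fingers": 1},
])

```text
time_s: 27.9
tool_pos: [0.5199, 0.0289, 0.1392]
tool_rot: [-179.8, 25.2, 87.4]
force: [-12.1, 2.8, 11.7]
grip_width: 0.0175
grasp_force: 15.0
```

```bash
python3 st.py
```

```text
deck TCP [ 0.0814 -0.0683  0.0495] F deck [  2.83 -12.18  11.61] T deck [-2.763 -0.462  0.181] [-179.75   25.16   87.41] 27.9
ang -0.0041 j= 0.3459 grip 0.017532261184051514 15.012420771836332
```

Emit:
step_arm([
  {"dp": [0,0.8,-0.4],"dr": [0,0,0],"fingers": 1},
  {"dp": [0,0.8,-0.4],"dr": [0,0,0],"fingers": 1},
  {"dp": [0,-1.5,-0.3],"dr": [0,0,0],"fingers": 1},
  {"dp": [0,-1.5,0],"dr": [0,0,0],"fingers": 0.6},
  {"dp": [0,0,0],"dr": [0,0,0],"fingers": 0.6},
])

```text
time_s: 28.52
tool_pos: [0.5223, 0.0301, 0.1397]
tool_rot: [179.7, 25.0, 87.4]
force: [-0.0, -0.3, -0.4]
grip_width: 0.0295
grasp_force: 0.0
```

Emit:
step_arm([
  {"dp": [0,0,0],"dr": [0,0,0],"fingers": 0.6},
  {"dp": [0,0,-10],"dr": [0,0,0],"fingers": 0.6},
  {"dp": [0,0,-25],"dr": [0,0,0],"fingers": 0.6},
  {"dp": [0,0,-20],"dr": [0,0,0],"fingers": 0.6},
  {"dp": [0,0,0],"dr": [0,0,0],"fingers": 0.6},
])

```text
time_s: 29.15
tool_pos: [0.524, 0.0548, 0.1911]
tool_rot: [179.6, 24.9, 87.4]
force: [-0.2, -0.2, -0.3]
grip_width: 0.035
grasp_force: 0.0
```

```bash
python3 st.py; python3 - <<'E'
from h import *
b=deck_pose(.0485,.0225,.100,0); go(*b)
m,im=grab("wrist","w5")
E
```

```text
deck TCP [ 0.0797 -0.0653  0.1074] F deck [ 0.09 -0.21 -0.37] T deck [-0.016  0.403  0.075] [179.64  24.9   87.45] 29.15
ang -0.0035 j= 0.3465 grip 0.035048018201516214 0.0
N 5 total dp [31.5 87.7  7.9] rv [ 0.0047 -0.0018 -0.0035]
  dp [6.3, 17.5, 1.6] dr [0.0009, -0.0004, -0.0007]
  dp [6.3, 17.5, 1.6] dr [0.0009, -0.0004, -0.0007]
  dp [6.3, 17.6, 1.5] dr [0.0009, -0.0004, -0.0007]
  dp [6.3, 17.6, 1.5] dr [0.0009, -0.0004, -0.0007]
  dp [6.3, 17.6, 1.5] dr [0.0009, -0.0004, -0.0007]
```

Emit:
step_arm([
  {"dp": [6.3,17.5,1.5],"dr": [0.001,0,0],"fingers": 0.6},
  {"dp": [6.3,18,1.5],"dr": [0.001,0,0],"fingers": 0.6},
  {"dp": [6.3,20,1.5],"dr": [0.001,0,0],"fingers": 0.6},
  {"dp": [6.3,20,1.5],"dr": [0.001,0,0],"fingers": 0.6},
  {"dp": [6.3,12,1.5],"dr": [0,0,0],"fingers": 0.6},
])

```text
time_s: 29.82
tool_pos: [0.6114, 0.0742, 0.1685]
tool_rot: [-179.9, 25.1, 87.4]
force: [-0.1, -0.3, 0.9]
grip_width: 0.0349
grasp_force: 0.0
```

Emit:
step_arm([
  {"dp": [0,0,10],"dr": [0,0,0],"fingers": 0.6},
  {"dp": [0,0,20],"dr": [0,0,0],"fingers": 0.6},
  {"dp": [0,0,20],"dr": [0,0,0],"fingers": 0.6},
  {"dp": [0,0,12],"dr": [0,0,0],"fingers": 0.6},
  {"dp": [0,0,4],"dr": [0,0,0],"fingers": 0.6},
])

```text
time_s: 30.45
tool_pos: [0.609, 0.0463, 0.1091]
tool_rot: [-179.8, 25.0, 87.4]
force: [-0.7, 0.2, -0.4]
grip_width: 0.0347
grasp_force: 0.0
```

```bash
python3 st.py
```

```text
deck TCP [0.0496 0.02   0.031 ] F deck [-0.34 -0.71 -0.26] T deck [-0.054  0.4    0.051] [-179.85   25.04   87.43] 30.45
ang -0.0038 j= 0.3462 grip 0.03470182723987598 0.0
```

Emit:
step_arm([
  {"dp": [0,2.8,-0.5],"dr": [0,0,-0.003],"fingers": 0.6},
  {"dp": [0,0,0],"dr": [0,0,0],"fingers": 1},
  {"dp": [0,0,0],"dr": [0,0,0],"fingers": 1},
  {"dp": [0,0,0],"dr": [0,0,0],"fingers": 1},
  {"dp": [0,0,0],"dr": [0,0,0],"fingers": 1},
], squeeze=40)

```text
time_s: 31.08
tool_pos: [0.6121, 0.0474, 0.1105]
tool_rot: [-179.8, 25.0, 87.6]
force: [-3.2, 0.6, 3.7]
grip_width: 0.0137
grasp_force: 40.0
```

```bash
python3 st.py
```

```text
deck TCP [0.0491 0.023  0.0328] F deck [ 1.15 -3.22  3.55] T deck [-0.848  0.252  0.009] [-179.78   25.     87.64] 31.075
ang -0.0004 j= 0.3496 grip 0.01368615369361955 39.9918481009081
```

Emit:
step_arm([
  {"dp": [-3,-0.3,0],"dr": [0,0,0],"fingers": 1},
  {"dp": [-6,0,0],"dr": [0,0,0],"fingers": 1},
  {"dp": [-7,0,0],"dr": [0,0,0],"fingers": 1},
  {"dp": [-7,0,0],"dr": [0,0,0],"fingers": 1},
  {"dp": [-5,0,0],"dr": [0,0,0],"fingers": 1},
])

```text
time_s: 31.7
tool_pos: [0.6111, 0.0244, 0.1213]
tool_rot: [-179.8, 24.8, 87.7]
force: [-1.5, 5.0, -0.4]
grip_width: 0.0137
grasp_force: 40.0
```

```bash
python3 st.py
```

```text
deck TCP [0.0746 0.023  0.0329] F deck [-4.68 -1.75  1.71] T deck [-0.521  1.399 -0.025] [-179.83   24.81   87.74] 31.7
ang 0.0011 j= 0.3511 grip 0.013678460024411296 39.993236381560564
```

Emit:
step_arm([
  {"dp": [-6,0,0],"dr": [0,0,0],"fingers": 1},
  {"dp": [-6,0,0],"dr": [0,0,0],"fingers": 1},
  {"dp": [-6,0,0],"dr": [0,0,0],"fingers": 1},
  {"dp": [-5,0,0],"dr": [0,0,0],"fingers": 1},
  {"dp": [-2,0,0],"dr": [0,0,0],"fingers": 1},
])

```text
time_s: 32.33
tool_pos: [0.6102, 0.0018, 0.1319]
tool_rot: [-179.8, 24.8, 87.7]
force: [-2.6, 6.7, -0.1]
grip_width: 0.0139
grasp_force: 40.0
```

Emit:
step_arm([
  {"dp": [0,0,0],"dr": [0,0,0],"fingers": 1},
  {"dp": [0,0,0],"dr": [0,0,0],"fingers": 1},
  {"dp": [0,0,0],"dr": [0,0,0],"fingers": 1},
  {"dp": [0,0,0],"dr": [0,0,0],"fingers": 1},
  {"dp": [0,0,0],"dr": [0,0,0],"fingers": 1},
])

```text
time_s: 32.95
tool_pos: [0.6102, 0.0017, 0.1319]
tool_rot: [-179.8, 24.8, 87.7]
force: [-1.8, 5.7, 0.8]
grip_width: 0.0137
grasp_force: 40.0
```

```bash
python3 st.py
```

```text
deck TCP [0.0997 0.023  0.0328] F deck [-4.75 -2.06  3.09] T deck [-0.579  1.339 -0.007] [-179.82   24.83   87.74] 32.95
ang 0.0011 j= 0.3511 grip 0.013664225986484667 39.99195168726146
```

Emit:
step_arm([
  {"dp": [0,-0.3,-5],"dr": [0,0,0],"fingers": 1},
  {"dp": [0,0,-15],"dr": [0,0,0],"fingers": 1},
  {"dp": [0,0,-25],"dr": [0,0,0],"fingers": 1},
  {"dp": [0,0,-30],"dr": [0,0,0],"fingers": 1},
  {"dp": [0,0,-15],"dr": [0,0,0],"fingers": 1},
])

```text
time_s: 33.58
tool_pos: [0.6129, 0.038, 0.2163]
tool_rot: [180.0, 24.9, 87.6]
force: [0.4, 0.6, -2.1]
grip_width: 0.0137
grasp_force: 40.0
```

```bash
python3 st.py; python3 - <<'E'
from h import *
R=Ro.from_euler("xyz",[180,0,91.8],degrees=True); c=pose(); print(c[0])
p=np.array([.588,-.205,.15])
go(p,R,c)
E
```

```text
deck TCP [0.1023 0.0242 0.1247] F deck [-1.48  0.4  -1.68] T deck [0.007 0.673 0.002] [179.97  24.95  87.6 ] 33.575
ang -0.0011 j= 0.3489 grip 0.01366638847602105 39.99085546005517
[0.61293134 0.03804031 0.21625224]
N 5 total dp [-193.2  -14.8  162.9] rv [-0.0154  0.4352 -0.072 ]
  dp [-38.6, -3.0, 32.6] dr [-0.0031, 0.087, -0.0144]
  dp [-41.3, -3.6, 29.1] dr [-0.0031, 0.087, -0.0144]
  dp [-43.6, -4.3, 25.4] dr [-0.0031, 0.087, -0.0144]
  dp [-45.6, -5.0, 21.5] dr [-0.0031, 0.087, -0.0144]
  dp [-47.2, -5.8, 17.4] dr [-0.0031, 0.087, -0.0144]
```

```bash
python3 - <<'E'
from h import *
R=Ro.from_euler("xyz",[180,0,91.8],degrees=True); c=pose()
go(np.array([.588,-.205,.215]),R,c)
E
```

```text
N 5 total dp [-220.6  -14.8  104. ] rv [-0.0154  0.4352 -0.072 ]
  dp [-44.1, -3.0, 20.8] dr [-0.0031, 0.087, -0.0144]
  dp [-45.7, -3.7, 16.9] dr [-0.0031, 0.087, -0.0144]
  dp [-46.9, -4.4, 12.8] dr [-0.0031, 0.087, -0.0144]
  dp [-47.8, -5.1, 8.7] dr [-0.0031, 0.087, -0.0144]
  dp [-48.3, -5.8, 4.5] dr [-0.0031, 0.087, -0.0144]
```

Emit:
step_arm([
  {"dp": [-44,-3,21],"dr": [-0.0031,0.087,-0.0144],"fingers": 1},
  {"dp": [-46,-3.7,17],"dr": [-0.0031,0.087,-0.0144],"fingers": 1},
  {"dp": [-47,-4.4,13],"dr": [-0.0031,0.087,-0.0144],"fingers": 1},
  {"dp": [-48,-5,9],"dr": [-0.0031,0.087,-0.0144],"fingers": 1},
  {"dp": [-48,-6,4.5],"dr": [-0.0031,0.087,-0.0144],"fingers": 1},
])

```text
time_s: 34.2
tool_pos: [0.5859, -0.208, 0.2131]
tool_rot: [-179.9, -0.1, 91.8]
force: [0.6, -0.0, -2.7]
grip_width: 0.0135
grasp_force: 40.0
```

Emit:
step_arm([
  {"dp": [0,0,10],"dr": [0,0,0],"fingers": 1},
  {"dp": [0,0,40],"dr": [0,0,0],"fingers": 1},
  {"dp": [0,0,50],"dr": [0,0,0],"fingers": 1},
  {"dp": [0,0,40],"dr": [0,0,0],"fingers": 1},
  {"dp": [0,0,20],"dr": [0,0,0],"fingers": 1},
])

```text
time_s: 34.83
tool_pos: [0.5843, -0.2056, 0.0499]
tool_rot: [-179.6, 0.0, 91.8]
force: [-0.1, 0.1, -2.1]
grip_width: 0.0135
grasp_force: 40.0
```

Emit:
step_arm([
  {"dp": [0,0,8],"dr": [0,0,0],"fingers": 1},
  {"dp": [0,0,3],"dr": [0,0,0],"fingers": 1},
  {"dp": [0,0,0],"dr": [0,0,0],"fingers": 1},
  {"dp": [0,0,0],"dr": [0,0,0],"fingers": 1},
  {"dp": [0,0,0],"dr": [0,0,0],"fingers": 1},
])

```text
time_s: 35.45
tool_pos: [0.5864, -0.2065, 0.0422]
tool_rot: [-179.9, 0.1, 91.7]
force: [0.6, -0.7, -2.7]
grip_width: 0.0137
grasp_force: 40.0
```

```bash
python3 - <<'E'
from h import *
R=Ro.from_euler("xyz",[180,0,91.8],degrees=True); print(pose()[0],env.get_obs()["tool_rot"],env.get_obs()["force"])
E
```

```text
[ 0.58643909 -0.20650007  0.04222621] [-1.79901942e+02  7.56199007e-02  9.17484086e+01] [ 0.601945   -0.67851991 -2.70614968]
```

Lower the remaining ~9 mm gently.

Emit:
step_arm([
  {"dp": [0,0,3],"dr": [0,0,0],"fingers": 1},
  {"dp": [0,0,2.5],"dr": [0,0,0],"fingers": 1},
  {"dp": [0,0,1.5],"dr": [0,0,0],"fingers": 1},
  {"dp": [0,0,1],"dr": [0,0,0],"fingers": 1},
  {"dp": [0,0,0.5],"dr": [0,0,0],"fingers": 1},
])

```text
time_s: 36.08
tool_pos: [0.586, -0.2064, 0.0329]
tool_rot: [-179.8, 0.1, 91.7]
force: [0.3, -0.5, -2.5]
grip_width: 0.0138
grasp_force: 40.0
```

Emit:
step_arm([
  {"dp": [0,0,0.5],"dr": [0,0,0],"fingers": 1},
  {"dp": [0,0,0.5],"dr": [0,0,0],"fingers": 1},
  {"dp": [0,0,0],"dr": [0,0,0],"fingers": 1},
  {"dp": [0,0,0],"dr": [0,0,0],"fingers": 1},
  {"dp": [0,0,0],"dr": [0,0,0],"fingers": 1},
])

```text
time_s: 36.7
tool_pos: [0.586, -0.2065, 0.0327]
tool_rot: [-179.8, 0.1, 91.7]
force: [-3.9, 1.8, 5.5]
grip_width: 0.0138
grasp_force: 40.0
```

Contact; release and back away.

Emit:
step_arm([
  {"dp": [0,0,-0.5],"dr": [0,0,0],"fingers": 0.5},
  {"dp": [0,0,0],"dr": [0,0,0],"fingers": 0.5},
  {"dp": [0,0,0],"dr": [0,0,0],"fingers": 0.5},
  {"dp": [0,0,0],"dr": [0,0,0],"fingers": 0.5},
  {"dp": [0,0,-10],"dr": [0,0,0],"fingers": 0.5},
])

```text
time_s: 37.33
tool_pos: [0.5854, -0.2062, 0.0421]
tool_rot: [-179.7, 0.1, 91.7]
force: [-0.6, -0.3, 0.1]
grip_width: 0.0427
grasp_force: 0.0
```

Emit:
step_arm([
  {"dp": [0,0,-40],"dr": [0,0,0],"fingers": 0.5},
  {"dp": [20,-20,-50],"dr": [0,0,0],"fingers": 0.5},
  {"dp": [40,-20,-50],"dr": [0,0,0],"fingers": 0.5},
  {"dp": [50,-10,-30],"dr": [0,0,0],"fingers": 0.5},
  {"dp": [40,0,-10],"dr": [0,0,0],"fingers": 0.5},
])

```text
time_s: 37.95
tool_pos: [0.5339, -0.0591, 0.2223]
tool_rot: [179.9, -0.0, 91.7]
force: [0.3, 0.9, -0.1]
grip_width: 0.0436
grasp_force: 0.0
```

Emit:
step_arm([
  {"dp": [15,0,0],"dr": [0,0,0],"fingers": 0.5},
  {"dp": [0,0,0],"dr": [0,0,0],"fingers": 0.5},
  {"dp": [0,0,0],"dr": [0,0,0],"fingers": 0.5},
  {"dp": [0,0,0],"dr": [0,0,0],"fingers": 0.5},
  {"dp": [0,0,0],"dr": [0,0,0],"fingers": 0.5},
])

```text
time_s: 38.58
tool_pos: [0.5328, -0.0467, 0.2187]
tool_rot: [-179.8, 0.1, 91.6]
force: [-0.1, 0.5, 0.6]
grip_width: 0.0436
grasp_force: 0.0
```

```bash
python3 - <<'E'
from h import *
print(pose()[0])
_,w=grab("wrist","w6"); _,s=grab("side"); 
a=cv2.resize(w[:300,:,::-1],(800,375),interpolation=cv2.INTER_CUBIC); b=cv2.resize(s[180:320,170:470,::-1],(450,210),interpolation=cv2.INTER_CUBIC)
c=np.zeros((590,800,3),np.uint8); c[:375]=a; c[380:,:450]=b; cv2.imwrite("pics/f.png",c)
E
```

```text
[ 0.53279824 -0.04666809  0.21872274]
```

View pics/f.png

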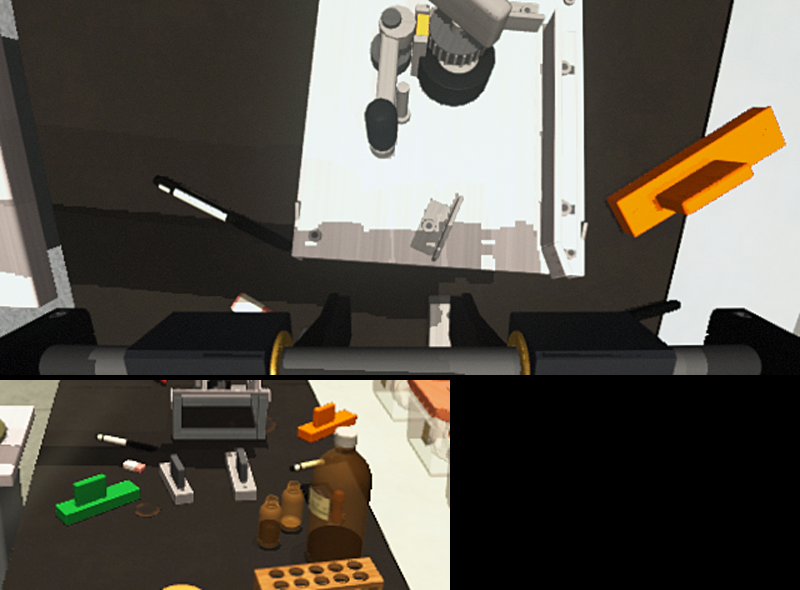

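The last view shows the lever against its stop pin (402,100). The wide gauge lies flat at (240,475), with the narrow one (175,480) and the bottles (280,515) where they were.

```bash
python3 -c "
from cell import env
print(env.sign_off())"
```

```text
the job is handed in; nothing more can be done
None
```

The job is handed in at about 38.7 s. I set the roller to the wide gauge with well under 1 mm of play by feel, pushed the lock lever onto its stop pin, slid the gauge 5 cm up the slope with only about 5 N of drag, and laid it flat on the worktop clear of the chute. The narrow gauge and the bottles were left alone, and the sign-off gave no verdict.

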